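Seat two seabird eggs in the sloped specimen trays

TASK

Take the two eggs that stand upright in the two low holders on the desk and put each into the free lower pocket of the sloped tray of its own size: the big egg into the wide pocket, the small egg into the narrow one. Each must end pointed end down, fully home and square to the slope. They are fragile: grip them lightly, set them down gently without letting them drop or tip over, and leave the eggs already in the trays and the other things on the desk as they are.

Things in the scene. Friction and masses are not known exactly. Their poses are not given: they have to be found in the camera images.
- big_egg: a seabird egg, pale cream shell, 86 mm long, 58 mm thick at its widest, about 150 g, round in section, standing pointed end down in the larger holder at the start. Origin: the tip of the pointed end; z runs along the egg's axis to the blunt end; the widest girth is at z = 57 mm. The shell cracks if squeezed with a grip of more than 20 N or pressed into a pocket with more than 15 N (all its contacts added up), or let fall
- small_egg: a seabird egg, pale cream shell, 70 mm long, 48 mm thick at its widest, about 85 g, round in section, standing pointed end down in the smaller holder at the start. Origin: the tip of the pointed end; z runs along the egg's axis to the blunt end; the widest girth is at z = 46 mm. The shell cracks if squeezed with a grip of more than 20 N or pressed into a pocket with more than 15 N (all its contacts added up), or let fall
- big_pocket: the free lower pocket of the wide-pocket tray: a round white cup on its slope. Origin: centre of the cup's floor, where a seated egg's tip rests. z: the cup's axis, square to the slope, pointing up and away from the robot (at tray yaw 0), 30 degrees from vertical; y is level. Bore shaped to the egg, 27 mm wide at the floor, 52 mm at the rim, 28 mm above the floor; outside 58 mm
- small_pocket: the free lower pocket of the narrow-pocket tray: a round white cup on its slope. Origin: centre of the cup's floor, where a seated egg's tip rests. z: the cup's axis, square to the slope, pointing up and away from the robot (at tray yaw 0), 30 degrees from vertical; y is level. Bore shaped to the egg, 22 mm wide at the floor, 43 mm at the rim, 22 mm above the floor; outside 49 mm
- big_tray: fixed white tray for big eggs: a sloping board 190 mm long and 100 mm wide, 30 degrees from level, its low edge away from the robot at yaw 0, with two round cups one above the other on the slope; lower one free, upper one taken. Origin: centre of its foot on the table; x points level down the slope, to the low edge. Board's upper edge about 110 mm high
- small_tray: fixed white tray for small eggs: a sloping board 190 mm long and 100 mm wide, 30 degrees from level, its low edge away from the robot at yaw 0, with two round cups one above the other on the slope; lower one free, upper one taken. Origin: centre of its foot on the table; x points level down the slope, to the low edge. Board's upper edge about 110 mm high
- big_ring: low fixed holder: a shallow grey cup on a black rubber disc, 72 mm across, that holds the big egg at the start. Origin: centre of the underside, on the table; the cup's floor is at 12 mm, its rim at 28 mm (51 mm across outside)
- small_ring: low fixed holder: a shallow grey cup on a black rubber disc, 72 mm across, that holds the small egg at the start. Origin: centre of the underside, on the table; the cup's floor is at 12 mm, its rim at 26 mm (43 mm across outside)
- big_set_egg: a big egg, the same as the other big one, already standing in the upper pocket of its tray, 86 mm up the slope from the free pocket; same origin and axes; its top is at most 170 mm above the table. To be left alone
- small_set_egg: a small egg, the same as the other small one, already standing in the upper pocket of its tray, 86 mm up the slope from the free pocket; same origin and axes; its top is at most 170 mm above the table. To be left alone
- mouse: loose black computer mouse, 105 x 60 x 35 mm; origin: centre of its underside. A bystander
- calculator: loose white desk calculator, 150 x 85 x 20 mm, lying flat; origin: centre of its underside. A bystander
- jar: loose small specimen jar with a white lid, 54 mm across, 70 mm tall; origin: centre of its underside. A bystander

How it is judged:
By the outcome, as a careful person would: the job done as asked, in the order asked, and still so for the second after the job is handed in, with the robot touching nothing.
It also fails if it takes over 64 s, if anything falls off the work surface, if the arm or the gripper's body presses on something with over 40 N, if the wrist force passes 120 N, or if a joint passes its speed limit or range.

ROBOT

A 7-joint arm with a two-finger parallel gripper is mounted at the origin on the work surface. World frame = base frame: x ahead of the robot, y to its left, z up, the work surface at z = 0. Lengths are in m, angles in degrees, forces in N, time in s.
With the tool pointing down it reaches from about 0.425 to 0.875 m from the base axis. Payload 4.7 kg.
Tool frame: the origin (TCP) lies on the front face of the gripper's body, between the roots of the fingers; the fingertips stand 70 mm ahead of it and the grasp point (between the pads) lies 51 mm ahead of it; z points along the fingers, y is the direction in which the jaws open and shut (so a half turn about z gives the same grasp; the last joint's range is limited). The gripper opens to 87 mm and grips with 3 to 60 N. Pads are 19 mm wide; open, the fingers measure 117 mm over their backs; the gripper's body (75 mm by 190 mm) begins 51 mm behind the grasp point.
Start: joints at [65.896, 18.392, -4.016, 83.108, 1.295, 78.541, -3.26], TCP at [0.274, -0.59, 0.292] pointing down, gripper open.
Joint ranges: [-163.93, 163.93], [-17.29, 119.83], [-79.2, 71.16], [3.27, 140.29], [-89.18, 269.18], [5.43, 117.66], [-154.24, 154.24]. Speed limits (degrees/s): [147.25, 147.25, 180, 180, 180, 180, 180].

INTERFACE

Orientations are given as [roll, pitch, yaw] about the fixed x, y, z axes, in that order (R = Rz(yaw) Ry(pitch) Rx(roll)).
In Python, from cell import env gives the robot as it stands.
- The arm moves only by the tool drive_tool, never from a script. Its argument "commands" is a list of rows, each a list of 7 numbers: the shift along the tool's x, y, z in cm, then the turn, a rotation vector about the tool's x, y, z in degrees, then the opening, from 0 (shut) to 1 (fully open). In form: [[tx, ty, tz, rx, ry, rz, hand], ...]. A call has 1 to 20 rows; each row shifts and turns the commanded pose from where the row before left it, along the tool's axes as they then stand; what a row does not reach is not made up. A row lasts 1/12 s, in which the tool goes at most 41.7 mm and 7.16 degrees, less where a joint would pass 70% of its speed; a pose out of reach is approached as far as the arm can. A call is refused whole if a number of a shift passes 4.17 or a number of a turn 7.16, either way. A call with a gripper value outside its range is refused whole. The fingers move at their own pace and stop on an object; "force" is the grip in N (left out, the last holds). Time passes only in rows, so rows that do not move let the fingers close. It gives the time, the measured TCP pose, the force and the opening at its end, in the units of the state.
- env.get_obs(): the state, without advancing time (a new reading comes with each control period).
- env.read_camera(name): name is "side" or "top"; returns a dict with "img" (480x640x3 uint8, blue, green, red), "mtx" (3x3 intrinsics, pixels), "pose" (4x4, takes a point from camera to world coordinates). Camera axes: x right, y down, z forward; pixel columns grow to the right and rows downward; lengths in m; the calibration is good to about 2 mm. A picture is of the moment at which its call begins. There is no depth.
- env.sign_off(): hands the job in, once; it reports no verdict.
The state is a dict: "time_s": time; "qpos": joint angles; "joint_velocities": joint speeds; "effort": joint torques, N m; "tool_pos": TCP position; "tool_rot": TCP orientation; "force": force on the tool from outside, world axes, zero at the start; "wrist_torque": the same for the moment, N m; "grip_width": finger opening in m.
Only numpy, scipy, OpenCV 4.12 (cv2) and the standard library are available. Lean on these libraries where they do the work, as an engineer would, in place of code of your own. Each camera call takes 0.05 s, during which the arm holds its last target.

## Working session

There is one attempt and no reset: what is moved stays moved. The work goes in short steps, Python scripts to look and compute and a tool call to move; the robot and the scene stay as the last step left them, time stands still between calls to the robot, and variables do not carry over. Pictures are saved under pics/ and viewed, and the job is handed in when it is done.

Besides the shell and the picture viewer there is one more tool, called after ">>>" as a command line: name --pt "numbers of a row" for each row, then --argument value for the rest. drive_tool: Moves the arm, as the interface text tells. Its arguments: {"type":"object","properties":{"commands":{"type":"array"},"force":{"type":"number"}},"required":["commands"]}

```bash
ls; mkdir -p pics; python3 - <<'E'
from cell import env
import cv2,numpy as np
o=env.get_obs();print(o)
for n in("side","top"):
    c=env.read_camera(n);cv2.imwrite(f"pics/{n}0.png",c["img"]);print(n,c["mtx"],c["pose"])
    np.savez(f"{n}0.npz",**c)
E
```

```text
pics
{'time_s': 0.0, 'qpos': array([65.89700128, 18.43804634, -4.014808  , 83.17279592,  1.2936007 ,
       78.54115023, -3.26094894]), 'joint_velocities': array([ 0.02636154,  0.06806707,  0.03645297, -0.11796394, -0.02910028,
       -0.03084447, -0.13039853]), 'effort': array([ 1.89363236e-04, -4.91285062e+01, -4.03685672e-01, -3.12524343e+01,
       -6.38834853e-02,  4.35897731e-02,  1.43640841e-04]), 'tool_pos': array([ 0.27357243, -0.58917399,  0.29119122]), 'tool_rot': array([-1.79893167e+02,  4.54995028e-03,  2.49107911e+01]), 'force': array([-0.07998327,  0.16364036,  0.51053786]), 'wrist_torque': array([-0.00761863, -0.04131598, -0.01757799]), 'grip_width': 0.08687182645822597}
side [[603.87717363   0.         331.87251379]
 [  0.         603.87717363 238.26096348]
 [  0.           0.           1.        ]] [[-0.76514463 -0.42960124  0.47957947  0.00171452]
 [-0.64384428  0.51545602 -0.56548177  0.61187712]
 [-0.00427045 -0.74144984 -0.67099471  0.90148892]
 [ 0.          0.          0.          1.        ]]
top [[474.30188455   0.         319.4392638 ]
 [  0.         474.30188455 233.9220079 ]
 [  0.           0.           1.        ]] [[ 0.02414857 -0.98156845  0.18957909  0.41785571]
 [-0.99949572 -0.01979406  0.02482956 -0.07011302]
 [-0.02061937 -0.19008309 -0.98155146  0.94836932]
 [ 0.          0.          0.          1.        ]]
```

View pics/side0.png

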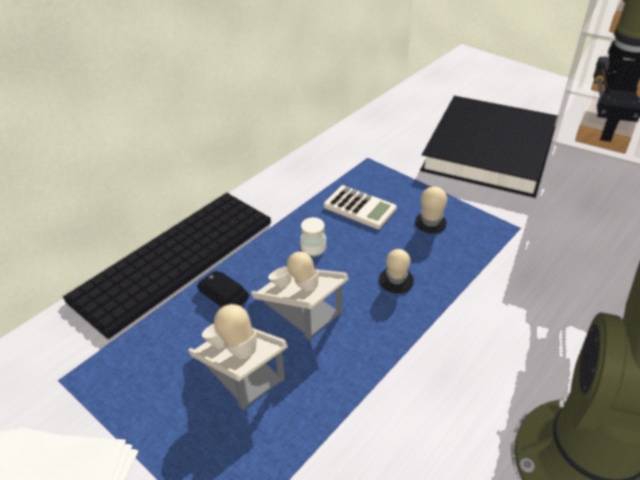

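View pics/top0.png

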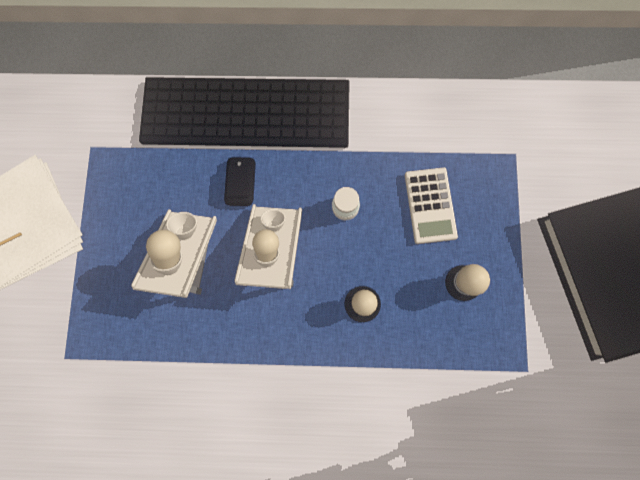

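The side view shows the two standing eggs at about (434,206) for the big one and (398,266) for the small one. The trays are at (240,350) and (303,295). In the top view the big egg is at (470,280), the small egg at (365,303), and the free cups are at about (182,224) and (272,218). Next I'll zoom in and mask by colour.

```bash
python3 - <<'E'
import cv2,numpy as np
t=np.load("top0.npz")["img"];s=np.load("side0.npz")["img"]
for n,i,(x,y,w,h) in [("t_tr",t,(120,195,200,110)),("s_tr",s,(180,240,180,170)),("t_eg",t,(335,250,170,90))]:
    k=800//w if 600//h>800//w else 600//h
    cv2.imwrite(f"pics/z_{n}.png",cv2.resize(i[y:y+h,x:x+w],None,fx=k,fy=k,interpolation=cv2.INTER_CUBIC));print(n,k)
hs=cv2.cvtColor(t,cv2.COLOR_BGR2HSV)
for p in[(470,280),(365,300),(163,245),(182,224),(190,280),(265,240),(200,232),(283,270)]: print(p,hs[p[1],p[0]])
hs=cv2.cvtColor(s,cv2.COLOR_BGR2HSV)
print("s")
for p in[(434,200),(434,215),(398,260),(398,275),(233,320),(300,265),(242,345),(265,355)]: print(p,hs[p[1],p[0]])
E
```

```text
t_tr 4
s_tr 3
t_eg 4
(470, 280) [ 17  63 173]
(365, 300) [ 19  57 216]
(163, 245) [ 19  55 228]
(182, 224) [ 18  35 220]
(190, 280) [ 16  33 237]
(265, 240) [ 19  56 223]
(200, 232) [ 17  36 221]
(283, 270) [ 18  33 219]
s
(434, 200) [ 19  70 198]
(434, 215) [ 20  72 163]
(398, 260) [ 18  68 200]
(398, 275) [ 19  67 163]
(233, 320) [ 19  72 216]
(300, 265) [ 19  67 203]
(242, 345) [ 18  41 199]
(265, 355) [ 20  23 242]
```

View pics/z_t_tr.png

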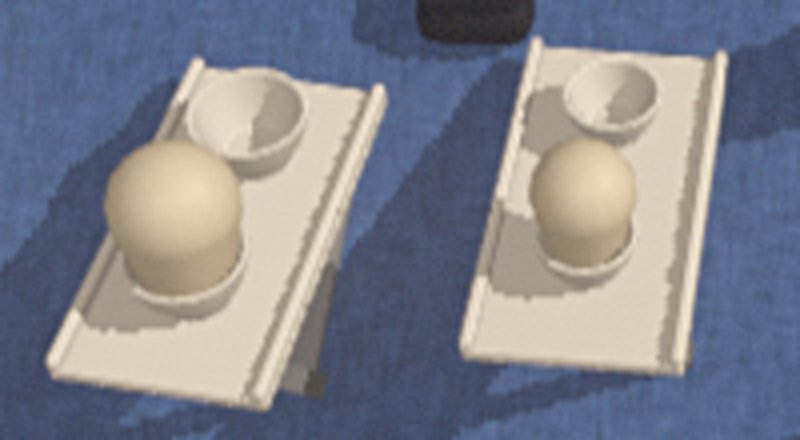

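View pics/z_s_tr.png

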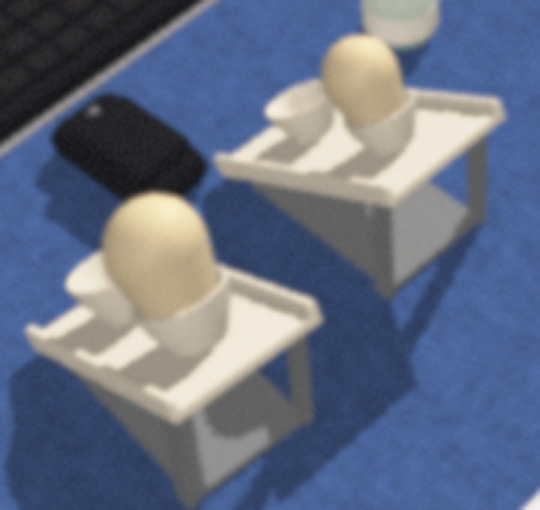

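View pics/z_t_eg.png

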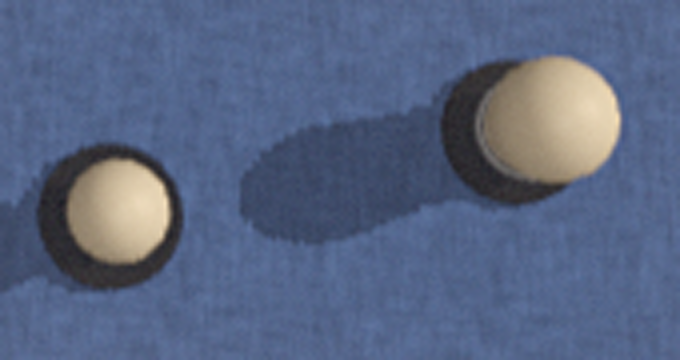

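The zooms show all four board corners clearly in both views. The free cup rims are complete in the top view at crop (246,118) and (611,97), at 4x scale. In the side view the set eggs partly hide those rims. Next I'll mask the eggs and triangulate eggs, corners and rims.

```bash
cat > h.py <<'E'
import cv2,numpy as np
def ray(c,p):
    d=np.linalg.inv(c["mtx"])@[p[0],p[1],1.];d=c["pose"][:3,:3]@d
    return c["pose"][:3,3],d/np.linalg.norm(d)
def onz(c,p,z):
    o,d=ray(c,p);return o+d*(z-o[2])/d[2]
def tri(a,p,b,q):
    o1,d1=ray(a,p);o2,d2=ray(b,q)
    s=np.linalg.lstsq(np.c_[d1,-d2],o2-o1,rcond=None)[0]
    x,y=o1+d1*s[0],o2+d2*s[1];return (x+y)/2,np.linalg.norm(x-y)*1000
def proj(c,P):
    T=np.linalg.inv(c["pose"]);q=c["mtx"]@(T[:3,:3]@P+T[:3,3]);return q[:2]/q[2]
def eggs(img,smin):
    h=cv2.cvtColor(cv2.GaussianBlur(img,(3,3),0),cv2.COLOR_BGR2HSV)
    m=cv2.inRange(h,(10,smin,90),(28,130,255));m=cv2.morphologyEx(m,cv2.MORPH_OPEN,np.ones((3,3),np.uint8))
    out=[]
    for k in cv2.findContours(m,cv2.RETR_EXTERNAL,cv2.CHAIN_APPROX_NONE)[0]:
        if 200<cv2.contourArea(k)<4000:
            out.append((np.round(cv2.boundingRect(k),1),cv2.contourArea(k),k))
    return out,m
E
python3 - <<'E'
from h import *
t=np.load("top0.npz");s=np.load("side0.npz")
for n,c,a in(("top",t,46),("side",s,54)):
    e,m=eggs(c["img"],a);cv2.imwrite(f"pics/m_{n}.png",m)
    for b,A,k in e: print(n,b,A,cv2.fitEllipse(k))
E
```

```text
top [352 290  26  26] 512.5 ((364.48583984375, 302.41009521484375), (25.40003776550293, 25.7592830657959), 151.15802001953125)
top [456 265  33  31] 738.5 ((472.39886474609375, 279.7275390625), (29.60409927368164, 31.893299102783203), 90.80240631103516)
top [252 229  27  33] 673.5 ((265.26458740234375, 244.7128448486328), (25.848608016967773, 33.339012145996094), 177.0511932373047)
top [147 229  34  40] 1033.5 ((163.72091674804688, 248.73355102539062), (33.345516204833984, 39.73440933227539), 174.0506591796875)
side [215 303  38  43] 1070.5 ((232.62893676757812, 325.2337646484375), (33.684810638427734, 42.076988220214844), 154.2804718017578)
side [288 253  27  29] 527.5 ((300.71710205078125, 267.2384948730469), (24.110490798950195, 28.395519256591797), 152.04910278320312)
side [388 251  21  28] 421.5 ((397.5975036621094, 263.77020263671875), (19.905803680419922, 27.79902458190918), 6.874650001525879)
side [423 188  23  32] 554.5 ((433.1264953613281, 203.0109405517578), (22.03266143798828, 33.05803298950195), 8.746747970581055)
```

```bash
python3 -c "
import cv2,numpy as np
a=cv2.imread('pics/m_top.png')[180:360,120:520];b=cv2.imread('pics/m_side.png')[170:400,180:480]
a=cv2.resize(a,None,fx=2,fy=2);b=cv2.copyMakeBorder(b,0,0,0,500,cv2.BORDER_CONSTANT)
cv2.imwrite('pics/mm.png',np.vstack([a,b]))"
```

```text
(no output)
```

View pics/mm.png

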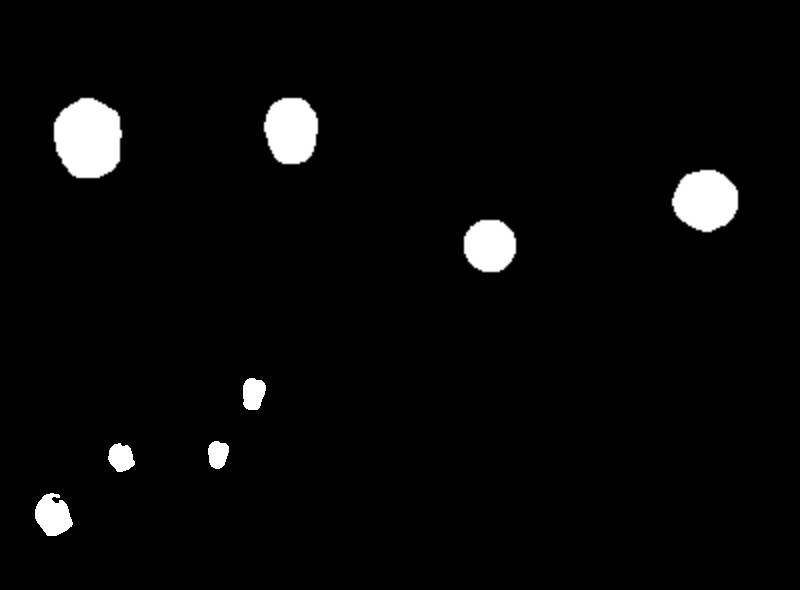

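The top masks are clean, but the side ones are eroded. The blunt end is a hemisphere (86−57 = 29 mm and 70−46 = 24 mm), so a circle fitted to the dome arc gives the girth centre. I'll use a warm-colour mask in the side view.

```bash
python3 - <<'E'
from h import *
from scipy.optimize import least_squares
t=np.load("top0.npz");s=np.load("side0.npz")
def arc(k,up,frac):
    p=k[:,0,:].astype(float);u=np.array(up,float);u/=np.linalg.norm(u)
    q=p@u;return p[q>q.max()-frac*(np.ptp(p@np.array([-u[1],u[0]])))]
def circ(p):
    f=least_squares(lambda v:np.hypot(*(p-v[:2]).T)-v[2],[*p.mean(0),15],loss="soft_l1",f_scale=.5);return f.x
def warm(c,pt,th):
    i=c["img"].astype(int);m=((i[:,:,2]-i[:,:,0])>th).astype(np.uint8)
    n,l=cv2.connectedComponents(m,connectivity=4)
    m=(l==l[pt[1],pt[0]]).astype(np.uint8)
    return max(cv2.findContours(m,cv2.RETR_EXTERNAL,cv2.CHAIN_APPROX_NONE)[0],key=cv2.contourArea)
# name: top pt, top up dir, side pt
L={"big":((470,280),(1,-.3),(434,200),.029),"small":((365,300),(0,-1),(398,260),.024),
"bset":((163,245),(0,-1),(233,320),.029),"sset":((265,240),(0,-1),(300,268),.024)}
v1=t["img"].copy();v2=s["img"].copy()
for n,(a,u,b,r) in L.items():
    for sth in (40,44,48) if "set" in n else (36,):
        kt=warm(t,a,sth if "set" in n else 20);ks=warm(s,b,sth if "set" in n else 15)
        ct=circ(arc(kt,u,.5));cs=circ(arc(ks,(0,-1),.5))
        P,e=tri(t,ct[:2],s,cs[:2])
        print(n,sth,ct.round(1),cs.round(1),"P",P.round(4),"gap",round(e,2),"r mm",[round((c[2]+.5)*np.linalg.norm(P-q["pose"][:3,3])/q["mtx"][0,0]*1000,1) for c,q in((ct,t),(cs,s))])
    cv2.drawContours(v1,[kt],-1,(0,0,255),1);cv2.drawContours(v2,[ks],-1,(0,0,255),1)
a=cv2.resize(v1[195:345,120:520],None,fx=2,fy=2);b=cv2.resize(v2[170:410,180:480],None,fx=2,fy=2)
cv2.imwrite("pics/ov_t.png",a);cv2.imwrite("pics/ov_s.png",b)
E
```

```text
big 36 [473.9 279.6  14.9] [434.2 198.   12.1] P [ 0.5072 -0.334   0.0711] gap 0.56 r mm [np.float64(29.9), np.float64(28.3)]
small 36 [364.3 302.3  12.7] [398.2 260.1  11.1] P [ 0.4617 -0.1345  0.0571] gap 1.26 r mm [np.float64(24.8), np.float64(23.4)]
bset 40 [163.3 246.5  16.4] [231.7 320.2  15.7] P [0.5477 0.2242 0.1331] gap 0.84 r mm [np.float64(31.2), np.float64(27.4)]
bset 44 [164.2 244.9  14.5] [231.7 320.   15.4] P [0.5503 0.2232 0.1309] gap 0.59 r mm [np.float64(27.9), np.float64(27.0)]
bset 48 [166.9 243.4  10.9] [232.2 319.2  14.6] P [0.5536 0.2198 0.1275] gap 0.97 r mm [np.float64(21.2), np.float64(25.7)]
sset 40 [266.4 241.1  11.4] [300.2 263.1  11.1] P [0.5617 0.0441 0.1211] gap 2.36 r mm [np.float64(21.2), np.float64(21.5)]
sset 44 [267.3 239.6   9.5] [300.3 262.7  10.6] P [0.5642 0.0423 0.1194] gap 3.94 r mm [np.float64(17.8), np.float64(20.6)]
sset 48 [269.3 239.    7.1] [300.5 262.4   9.9] P [0.5661 0.0394 0.1166] gap 3.29 r mm [np.float64(13.6), np.float64(19.4)]
```

View pics/ov_t.png

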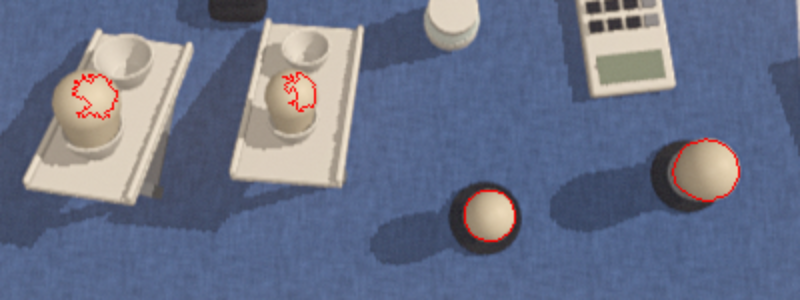

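View pics/ov_s.png

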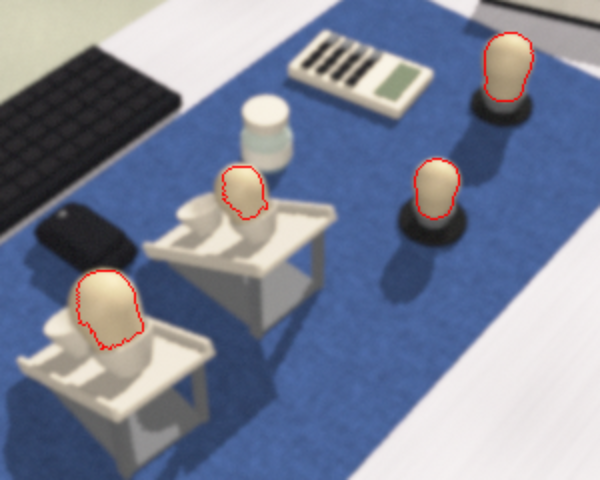

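The standing eggs' girth centres come out at z = 71 and 57 mm, against an expected 69 and 58, so they're good. For the set eggs I'll use the saturation mask with known radii. I'll also triangulate the board corners and the rim ellipse.

```bash
python3 - <<'E'
from h import *
from scipy.optimize import least_squares
t=np.load("top0.npz");s=np.load("side0.npz")
C={"big":{"L+":((197,60),(30,330)),"H+":((50,372),(178,417)),"H-":((268,408),(322,308))},
"small":{"L+":((537,40),(218,160)),"H+":((463,355),(392,197)),"H-":((685,375),(503,107))}}
for n,d in C.items():
    Q={}
    for k,(a,b) in d.items():
        a=np.array([120,195])+(np.array(a)-1.5)/4;b=np.array([180,240])+(np.array(b)-1)/3
        Q[k],e=tri(t,a,s,b);print(n,k,Q[k].round(4),round(e,2))
    print(" len",np.linalg.norm(Q["L+"]-Q["H+"]),"wid",np.linalg.norm(Q["H-"]-Q["H+"]))
    v=Q["L+"]-Q["H+"];w=Q["H-"]-Q["H+"]
    print(" yaw",np.degrees(np.arctan2(v[1],v[0])),np.degrees(np.arctan2(w[1],w[0]))+90,"slope",np.degrees(np.arcsin(-v[2]/np.linalg.norm(v))))
# set eggs fixed radius
def fit(c,pt,smin,r,D,frac=.55,up=(0,-1)):
    e,m=eggs(c["img"],smin)
    k=[k for b,A,k in e if cv2.pointPolygonTest(k,pt,False)>=0][0][:,0,:].astype(float)
    p=k[k[:,1]<k[:,1].min()+frac*np.ptp(k[:,0])]
    f=least_squares(lambda v:np.hypot(*(p-v[:2]).T)-v[2],[*p.mean(0),15],loss="soft_l1",f_scale=.5).x
    return f
for n,a,b,r in(("bset",(163,245),(233,320),29),("sset",(265,240),(300,268),24)):
  for st,ss in((46,54),(46,50),(48,52)):
    f=fit(t,a,st,r,0);g=fit(s,b,ss,r,0);P,e=tri(t,f[:2],s,g[:2])
    print(n,f.round(1),g.round(1),P.round(4),round(e,2),"r",[(c[2]+.5)*np.linalg.norm(P-q["pose"][:3,3])/q["mtx"][0,0]*1000 for c,q in((f,t),(g,s))])
E
```

```text
big L+ [0.6417 0.2615 0.0136] 2.23
big H+ [0.4751 0.2838 0.1022] 3.31
big H- [0.4626 0.1843 0.1055] 0.19
 len 0.19004050512148626 wid 0.10026990619765966
 yaw -7.627610848089771 -7.14496155486826 slope 27.77223420057882
small L+ [0.6562 0.0885 0.0112] 2.05
small H+ [0.4877 0.0987 0.1048] 0.68
small H- [4.823e-01 1.000e-04 1.055e-01] 2.32
 len 0.19302880919713805 wid 0.09877223193026607
 yaw -3.4831545151666043 -3.144052241029911 slope 29.002993170408534
bset [163.4 245.9  16.5] [231.2 321.8  16.4] [0.549  0.2252 0.1291] 0.06 r [np.float64(31.643843850891674), np.float64(28.58286474859148)]
bset [163.4 245.9  16.5] [231.5 319.9  16.2] [0.5487 0.224  0.1329] 0.66 r [np.float64(31.498648941346783), np.float64(28.163631292573758)]
bset [163.3 245.8  16.3] [231.4 319.9  16.1] [0.5488 0.2242 0.1331] 0.47 r [np.float64(31.111365026005096), np.float64(27.961045769402517)]
sset [265.1 241.6  12.9] [300.  265.2  11.8] [0.561  0.0464 0.118 ] 3.42 r [np.float64(23.991206934293253), np.float64(22.798010957059034)]
sset [265.1 241.6  12.9] [300.1 264.3  11.8] [0.5606 0.0462 0.1202] 3.26 r [np.float64(23.928249551609834), np.float64(22.661905106035775)]
sset [265.3 241.4  12.6] [300.1 264.6  11.8] [0.561 0.046 0.119] 3.36 r [np.float64(23.542141860856674), np.float64(22.754762637532334)]
```

The board corners check out: 190 × 100 mm, slope 28–29°, yaw −7.4° (big) and −3.3° (small). I'll derive the pockets from the set eggs plus 86 mm down the slope, and overlay the predicted rims to check them.

```bash
cat >> h.py <<'E'
def fr(psi):
    p=np.radians(psi);c,s=np.cos(p),np.sin(p)
    n=np.array([.5*c,.5*s,.75**.5]);d=np.array([.75**.5*c,.75**.5*s,-.5]);return d,np.cross(n,d),n
PK={"big":(np.array([.5946,.2186,.0396]),-7.4,.058/2,.028,.029,.057),"small":(np.array([.6124,.0432,.0362]),-3.3,.049/2,.022,.024,.046)}
def rim(c,O,psi,r,h):
    d,y,n=fr(psi);return np.array([proj(c,O+h*n+r*(np.cos(a)*d+np.sin(a)*y)) for a in np.linspace(0,2*np.pi,60)])
E
cat > ov.py <<'E'
from h import *
t=np.load("top0.npz");s=np.load("side0.npz")
for nm,c,(x,y,w,h),k in(("t",t,(120,195,200,110),4),("s",s,(180,240,180,170),3)):
    i=cv2.resize(c["img"][y:y+h,x:x+w],None,fx=k,fy=k,interpolation=cv2.INTER_CUBIC)
    for n,(O,psi,r,hh,rg,zg) in PK.items():
        d,yy,nn=fr(psi)
        for P in(rim(c,O,psi,r,hh),rim(c,O-.086*d,psi,r,hh)):
            cv2.polylines(i,[np.int32((P-[x,y])*k+k/2)],True,(0,0,255),1)
    cv2.imwrite(f"pics/rim_{nm}.png",i)
E
python3 ov.py
```

```text
(no output)
```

View pics/rim_t.png

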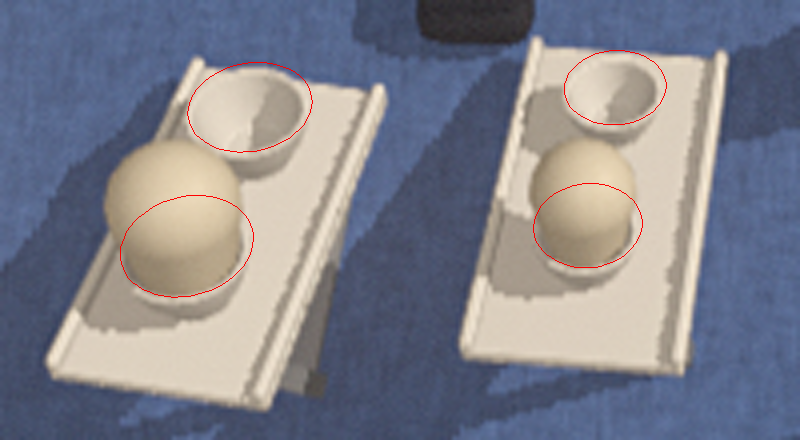

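View pics/rim_s.png

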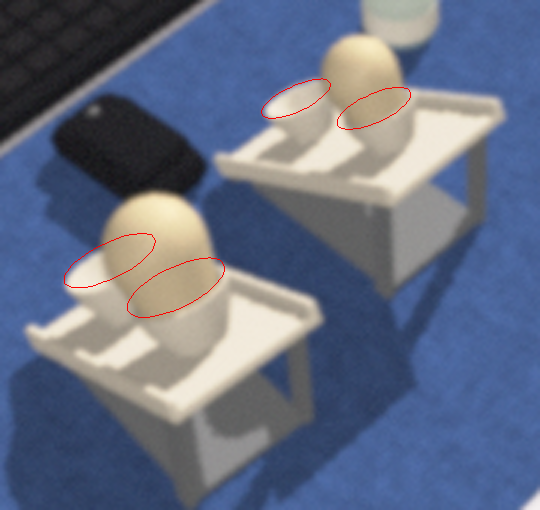

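The predicted rims agree with the picture to about 2–3 mm. The real ones sit about 1 px to the left in the top view, so I'll shift the pockets slightly and recheck with an egg hovering above. Now the pick positions from the top rays at the known girth heights.

```bash
sed -i 's/.5946,.2186,.0396/.5936,.2200,.0396/;s/.6124,.0432,.0362/.6122,.0452,.0362/' h.py
cat > go.py <<'E'
import sys,numpy as np
from cell import env
from scipy.spatial.transform import Rotation as R
def delta(pos,rpy,rotfirst=False):
    o=env.get_obs();r=R.from_euler("xyz",o["tool_rot"],degrees=True);q=R.from_euler("xyz",rpy,degrees=True)
    w=np.array(pos)-o["tool_pos"]
    print("t",round(o["time_s"],2),"pos",o["tool_pos"].round(4),"rot",o["tool_rot"].round(2),"q",o["qpos"].round(1),"F",o["force"].round(2),"grip",round(o["grip_width"],4))
    print("tool-frame shift cm (now axes)",(r.inv().apply(w)*100).round(2),"(final axes)",(q.inv().apply(w)*100).round(2))
    print("rotvec tool deg",(r.inv()*q).as_rotvec(degrees=True).round(2))
E
python3 - <<'E'
from h import *
t=np.load("top0.npz");s=np.load("side0.npz")
print(onz(t,(473.3,279.9),.069),onz(t,(364.4,302.3),.058),onz(s,(434.2,198),.069),onz(s,(398.2,260.1),.058))
from go import delta
delta([.506,-.333,.225],[180,0,24.9])
E
```

```text
[ 0.50718557 -0.33332963  0.069     ] [ 0.4622107  -0.13420577  0.058     ] [ 0.50815871 -0.33654799  0.069     ] [ 0.4607408  -0.13410527  0.058     ]
t 0.1 pos [ 0.2736 -0.5892  0.2913] rot [-1.799e+02  1.000e-02  2.492e+01] q [65.9 18.4 -4.  83.2  1.3 78.5 -3.3] F [ 0.38  1.15 -0.36] grip 0.0872
tool-frame shift cm (now axes) [ 31.87 -13.43   6.65] (final axes) [ 31.87 -13.45   6.63]
rotvec tool deg [-0.1   0.01  0.02]
```

>>> drive_tool --pt "2.66 -1.11 0.5 0 0 0 1" --pt "2.66 -1.11 0.5 0 0 0 1" --pt "2.66 -1.11 0.5 0 0 0 1" --pt "2.66 -1.11 0.5 0 0 0 1" --pt "2.66 -1.11 0.5 0 0 0 1" --pt "2.66 -1.11 0.5 0 0 0 1" --pt "2.66 -1.11 0.5 0 0 0 1" --pt "2.66 -1.11 0.5 0 0 0 1" --pt "2.66 -1.11 0.5 0 0 0 1" --pt "2.66 -1.11 0.5 0 0 0 1" --pt "2.66 -1.11 0.5 0 0 0 1" --pt "2.66 -1.11 0.5 0 0 0 1" --pt "0 0 0 0 0 -7 1" --pt "0 0 0 0 0 -7 1" --pt "0 0 0 0 0 -7 1" --pt "0 0 0 0 0 -7 1" --pt "0 0 0 0 0 -7 1" --pt "0 0 0 0 0 -7 1" --pt "0 0 0 0 0 -7 1" --pt "0 0 0 0 0 -7 1" --force 10

```text
time_s: 1.77
tool_pos: [0.5069, -0.3341, 0.2317]
tool_rot: [-179.9, -0.0, 81.3]
force: [-0.2, -0.2, -0.1]
grip_width: 0.0874
```

```bash
python3 - <<'E'
from go import *
delta([.5075,-.3345,.120],[180,0,81])
from h import cv2
for n in("top","side"):
    c=env.read_camera(n);cv2.imwrite(f"pics/{n}1.png",c["img"])
E
```

```text
t 1.77 pos [ 0.5069 -0.3341  0.2317] rot [-1.7995e+02 -2.0000e-02  8.1260e+01] q [ 49.4  16.7 -22.2  93.4   6.6  71.2  17.2] F [-0.18 -0.25 -0.13] grip 0.0874
tool-frame shift cm (now axes) [-0.03  0.08 11.17] (final axes) [-0.03  0.07 11.17]
rotvec tool deg [-0.05 -0.02  0.26]
```

View pics/side1.png

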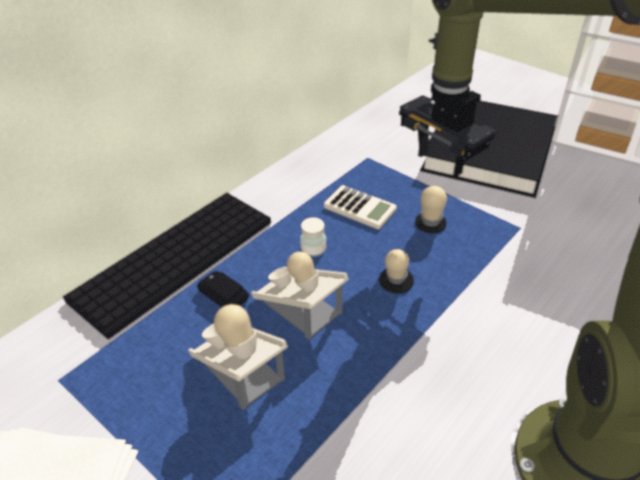

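The gripper is centred over the big egg with the jaws open. Descending to girth height.

>>> drive_tool --pt "-0.03 0.07 2.0 0 0 0 1" --pt "0 0 2.0 0 0 0 1" --pt "0 0 2.0 0 0 0 1" --pt "0 0 2.0 0 0 0 1" --pt "0 0 2.0 0 0 0 1" --pt "0 0 1.2 0 0 0 1" --pt "0 0 0 0 0 0 1" --pt "0 0 0 0 0 0 0.85" --force 10

```text
time_s: 2.53
tool_pos: [0.5076, -0.3345, 0.1199]
tool_rot: [-179.9, -0.0, 80.8]
force: [-0.5, 0.1, 0.3]
grip_width: 0.0846
```

```bash
python3 - <<'E'
from go import *
delta([.5075,-.3345,.120],[180,0,81])
import cv2,numpy as np
a=env.read_camera("top")["img"][220:340,400:540];b=env.read_camera("side")["img"][130:250,370:510]
cv2.imwrite("pics/g1.png",cv2.resize(np.hstack([a,b]),None,fx=2.8,fy=2.8,interpolation=cv2.INTER_CUBIC))
E
```

```text
t 2.53 pos [ 0.5076 -0.3345  0.1199] rot [-1.7994e+02 -3.0000e-02  8.0830e+01] q [ 48.4  22.8 -21.2  99.4   9.4  59.6  14.7] F [-0.55  0.11  0.3 ] grip 0.0846
tool-frame shift cm (now axes) [ 0.   -0.01 -0.01] (final axes) [ 0.   -0.01 -0.01]
rotvec tool deg [-0.06 -0.03 -0.17]
```

View pics/g1.png

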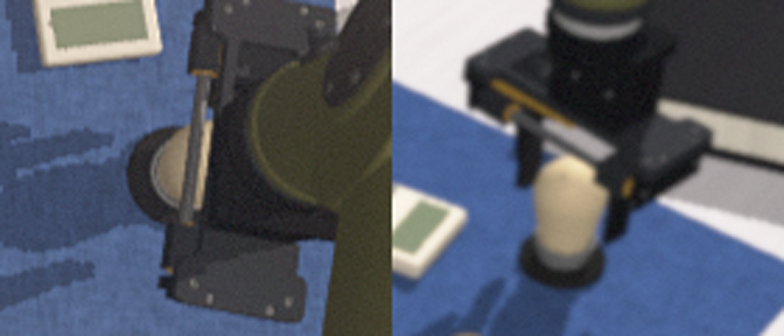

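The egg stands between the fingers, with clear gaps on both sides in the side view. Closing gently.

>>> drive_tool --pt "0 0 0 0 0 0 0.78" --pt "0 0 0 0 0 0 0.74" --pt "0 0 0 0 0 0 0.71" --pt "0 0 0 0 0 0 0.69" --pt "0 0 0 0 0 0 0.67" --pt "0 0 0 0 0 0 0.65" --pt "0 0 0 0 0 0 0.62" --pt "0 0 0 0 0 0 0.6" --pt "0 0 0 0 0 0 0.6" --force 9

```text
time_s: 3.38
tool_pos: [0.5078, -0.3347, 0.1203]
tool_rot: [180.0, 0.0, 80.9]
force: [0.1, 1.3, 1.4]
grip_width: 0.0566
```

>>> drive_tool --pt "0 0 -0.3 0 0 0 0.6" --pt "0 0 -0.5 0 0 0 0.6" --pt "0 0 -1 0 0 0 0.6" --pt "0 0 -1.5 0 0 0 0.6" --pt "0 0 -2 0 0 0 0.6" --pt "0 0 -2 0 0 0 0.6" --pt "0 0 -2 0 0 0 0.6" --pt "0 0 -2 0 0 0 0.6" --pt "0 0 -2 0 0 0 0.6" --pt "0 0 -0.5 0 0 0 0.6"

```text
time_s: 4.22
tool_pos: [0.5092, -0.3353, 0.2629]
tool_rot: [179.7, 0.2, 80.9]
force: [1.0, 0.3, -0.5]
grip_width: 0.0567
```

```bash
python3 - <<'E'
from go import *
from h import PK,fr
O,psi,*_=PK["big"];d,y,n=fr(psi)
T=O+(.057+.051)*n;print("final TCP",T)
delta(T+.06*n,[180,-30,180+psi])
import cv2,numpy as np
a=env.read_camera("top")["img"][220:340,400:540];b=env.read_camera("side")["img"][80:200,370:510]
cv2.imwrite("pics/g2.png",cv2.resize(np.hstack([a,b]),None,fx=2.8,fy=2.8,interpolation=cv2.INTER_CUBIC))
E
```

```text
final TCP [0.64715024 0.21304504 0.13313074]
t 4.22 pos [ 0.5092 -0.3353  0.2629] rot [1.7967e+02 1.7000e-01 8.0920e+01] q [ 49.5  15.5 -22.3  91.2   6.1  74.1  17.2] F [ 0.99  0.27 -0.48] grip 0.0567
tool-frame shift cm (now axes) [56.43  7.92  7.66] (final axes) [-12.22  56.15   1.93]
rotvec tool deg [ 24.08  23.65 -89.38]
```

View pics/g2.png

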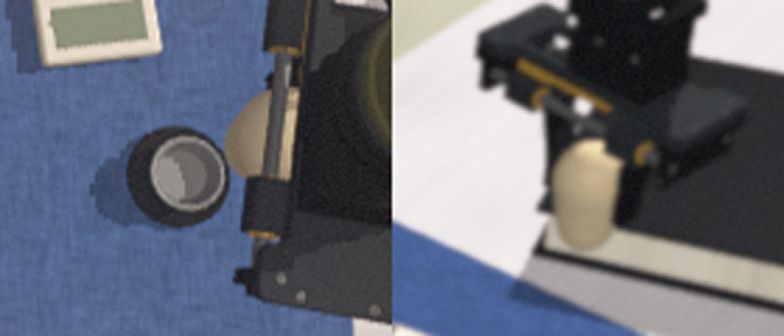

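Lifted cleanly: the ring is empty and the egg is held straight. Now carrying it across, high over the other things.

>>> drive_tool --pt "1.5 0.38 -0.5 0 0 0 0.6" --pt "2.5 0.38 -0.5 0 0 0 0.6" --pt "3.6 0.38 -0.5 0 0 0 0.6" --pt "3.6 0.38 -0.5 0 0 0 0.6" --pt "3.6 0.38 -0.5 0 0 0 0.6" --pt "3.6 0.38 -0.5 0 0 0 0.6" --pt "3.6 0.38 -0.5 0 0 0 0.6" --pt "3.6 0.38 -0.5 0 0 0 0.6" --pt "3.6 0.38 -0.5 0 0 0 0.6" --pt "3.6 0.38 0 0 0 0 0.6" --pt "3.6 0.38 0 0 0 0 0.6" --pt "3.6 0.38 0 0 0 0 0.6" --pt "3.6 0.38 0 0 0 0 0.6" --pt "3.6 0.38 0 0 0 0 0.6" --pt "3.6 0.38 0 0 0 0 0.6" --pt "2.5 0.38 0 0 0 0 0.6" --pt "1.5 0.38 0 0 0 0 0.6"

```text
time_s: 5.73
tool_pos: [0.6562, 0.2027, 0.3014]
tool_rot: [-179.8, -0.1, 81.3]
force: [-0.0, -0.0, -2.3]
grip_width: 0.0569
```

>>> drive_tool --pt "0 0 0 0.8 0.8 -3 0.6" --pt "0 0 0 1.6 1.58 -5.96 0.6" --pt "0 0 0 1.6 1.58 -5.96 0.6" --pt "0 0 0 1.6 1.58 -5.96 0.6" --pt "0 0 0 1.6 1.58 -5.96 0.6" --pt "0 0 0 1.6 1.58 -5.96 0.6" --pt "0 0 0 1.6 1.58 -5.96 0.6" --pt "0 0 0 1.6 1.58 -5.96 0.6" --pt "0 0 0 1.6 1.58 -5.96 0.6" --pt "0 0 0 1.6 1.58 -5.96 0.6" --pt "0 0 0 1.6 1.58 -5.96 0.6" --pt "0 0 0 1.6 1.58 -5.96 0.6" --pt "0 0 0 1.6 1.58 -5.96 0.6" --pt "0 0 0 1.6 1.58 -5.96 0.6" --pt "0 0 0 1.6 1.58 -5.96 0.6" --pt "0 0 0 0.8 0.8 -3 0.6" --pt "0 0 0 0 0 0 0.6"

```text
time_s: 7.15
tool_pos: [0.6576, 0.1982, 0.3006]
tool_rot: [179.7, -30.5, 173.0]
force: [0.5, -0.7, -2.3]
grip_width: 0.0565
```

```bash
python3 - <<'E'
from go import *
from h import PK,fr
O,psi,*_=PK["big"];d,y,n=fr(psi)
T=O+(.057+.051)*n
delta(T+.06*n,[180,-30,180+psi])
import cv2,numpy as np
for k in("top","side"):cv2.imwrite(f"pics/{k}2.png",env.read_camera(k)["img"])
E
```

```text
t 7.15 pos [0.6576 0.1982 0.3006] rot [179.68 -30.55 172.99] q [  7.9  50.7 -51.7  50.2  17.6 116.   48.7] F [ 0.5  -0.7  -2.28] grip 0.0565
tool-frame shift cm (now axes) [-7.41  1.27  9.05] (final axes) [-7.32  1.33  9.12]
rotvec tool deg [ 0.12 -0.55  0.34]
```

View pics/side2.png

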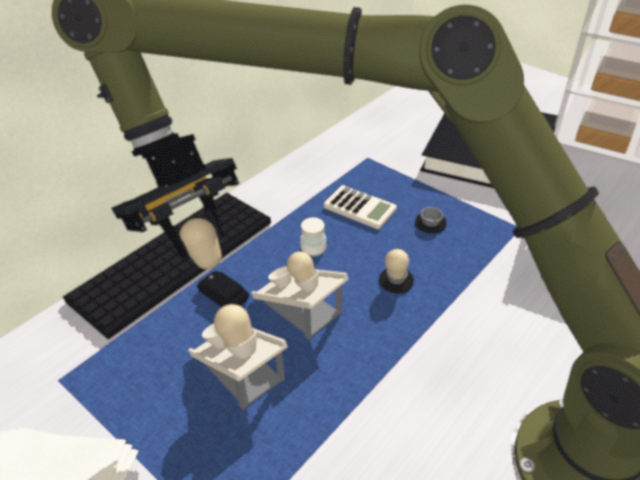

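The egg is held tilted 30° and clear of everything. J6 is near its limit (116 of 117.7), but it should fall off as the arm lowers. Moving over the pocket axis now.

>>> drive_tool --pt "-1.0 0.2 1.0 0 0 0 0.6" --pt "-1.8 0.32 1.0 0 -0.2 0.1 0.6" --pt "-2.0 0.35 1.0 0.1 -0.2 0.1 0.6" --pt "-1.6 0.3 1.0 0 -0.15 0.1 0.6" --pt "-0.9 0.16 1.5 0 0 0 0.6" --pt "0 0 1.8 0 0 0 0.6" --pt "0 0 1.2 0 0 0 0.6" --pt "0 0 0.6 0 0 0 0.6" --pt "0 0 0 0 0 0 0.6"

```text
time_s: 8.0
tool_pos: [0.6767, 0.207, 0.186]
tool_rot: [-179.9, -29.9, 172.4]
force: [0.4, -0.8, -2.3]
grip_width: 0.0569
```

```bash
cat > look.py <<'E'
from go import *
from h import *
import sys
nm,gap,tag=sys.argv[1],float(sys.argv[2]),sys.argv[3]
O,psi,r,h,rg,zg=PK[nm];d,y,n=fr(psi);T=O+(zg+.051)*n
delta(T+gap*n,[180,-30,180+psi])
o=env.get_obs();q=R.from_euler("xyz",o["tool_rot"],degrees=True).as_matrix()
G=o["tool_pos"]+.051*q[:,2];Z=-q[:,2]
print("err along d,y,n mm",[round(1000*float((G-O-zg*n)@v),1) for v in(d,y,n)])
ims=[]
for k,b in(("top",(.5)),("side",.5)):
    c=env.read_camera(k);p=proj(c,O+.04*n);x0,y0=int(p[0])-65,int(p[1])-65;K=3
    i=cv2.resize(c["img"][y0:y0+130,x0:x0+130],None,fx=K,fy=K,interpolation=cv2.INTER_CUBIC)
    U=lambda P:tuple(int(v) for v in (P-[x0,y0])*K+K/2)
    cv2.polylines(i,[np.int32((rim(c,O,psi,r,h)-[x0,y0])*K+K/2)],True,(0,0,255),1)
    cv2.line(i,U(proj(c,O)),U(proj(c,O+.15*n)),(0,0,255),1)
    cv2.line(i,U(proj(c,G-zg*Z)),U(proj(c,G+.03*Z)),(0,255,0),1)
    x=np.cross(Z,y);cv2.polylines(i,[np.int32([U(proj(c,G+rg*(np.cos(a)*x+np.sin(a)*y))) for a in np.linspace(0,6.3,50)])],True,(0,255,0),1)
    ims.append(i);cv2.imwrite(f"pics/{tag}_{k}raw.png",c["img"])
cv2.imwrite(f"pics/{tag}.png",np.hstack(ims))
E
python3 look.py big 0.06 L1
```

```text
t 8.0 pos [0.6767 0.207  0.186 ] rot [-179.92  -29.87  172.38] q [  7.6  56.2 -49.7  54.3  20.8 106.9  49.7] F [ 0.4  -0.81 -2.33] grip 0.0569
tool-frame shift cm (now axes) [-0.04  0.22  0.08] (final axes) [-0.04  0.22  0.08]
rotvec tool deg [ 0.03  0.13 -0.19]
err along d,y,n mm [-0.3, -2.1, 60.8]
```

View pics/L1.png

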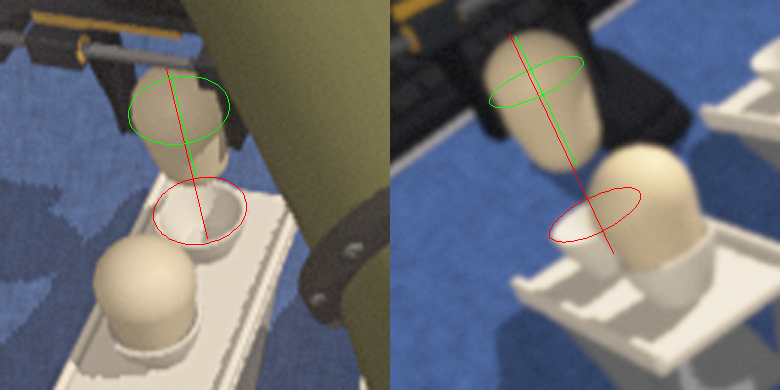

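The rim prediction matches the cup in both views, and the green model of the held egg matches its girth. In the side view, though, the tip sits at about (562,172) against a predicted (576,165), so the egg has swung several degrees toward plumb about the jaw axis. I'll measure that angle.

```bash
cat > ang.py <<'E'
from h import *; import sys
from scipy.spatial.transform import Rotation as R
from cell import env
nm,tag=sys.argv[1],sys.argv[2];O,psi,r,h,rg,zg=PK[nm]
o=env.get_obs();q=R.from_euler("xyz",o["tool_rot"],degrees=True).as_matrix();G=o["tool_pos"]+.051*q[:,2]
c=dict(np.load("side0.npz"));c["img"]=cv2.imread(f"pics/{tag}_sideraw.png")
p=proj(c,G);e,m=eggs(c["img"],int(sys.argv[3]) if len(sys.argv)>3 else 46)
for b,A,k in e:
    if cv2.pointPolygonTest(k,tuple(map(float,p)),True)>-3:
        x,y,vx,vy=0,0,0,0
        M=cv2.moments(k);cx,cy=M["m10"]/M["m00"],M["m01"]/M["m00"];th=.5*np.arctan2(2*M["mu11"],M["mu20"]-M["mu02"])
        print("bbox",b,"area",A,"centroid",round(cx,1),round(cy,1),"axis deg",np.degrees(th).round(1)%180)
        for a in range(-4,17,2):
            Z=R.from_rotvec(np.cross(q[:,2],[0,0,-1])/np.linalg.norm(np.cross(q[:,2],[0,0,-1]))*np.radians(a)).apply(-q[:,2])
            v=proj(c,G+(.029 if nm=='big' else .024)*Z)-proj(c,G-zg*Z);print(a,"pred axis",np.degrees(np.arctan2(v[1],v[0])).round(1)%180,"mid",(proj(c,G+(.045-zg if nm=='big' else .036-zg)*Z)).round(1))
E
python3 ang.py big L1; python3 ang.py big L1 40|head -1;python3 ang.py big L1 52|head -1
```

```text
bbox [179 266  40  46] area 1212.5 centroid 199.3 288.0 axis deg 60.5
-4 pred axis 63.599999999999994 mid [198.5 287.6]
-2 pred axis 64.2 mid [198.4 287.6]
0 pred axis 64.9 mid [198.3 287.6]
2 pred axis 65.5 mid [198.2 287.6]
4 pred axis 66.2 mid [198.1 287.5]
6 pred axis 66.9 mid [198.  287.5]
8 pred axis 67.6 mid [197.9 287.4]
10 pred axis 68.3 mid [197.8 287.4]
12 pred axis 69.0 mid [197.7 287.3]
14 pred axis 69.8 mid [197.6 287.2]
16 pred axis 70.6 mid [197.5 287.1]
bbox [179 266  40  46] area 1219.5 centroid 199.3 288.1 axis deg 60.9
bbox [179 266  40  46] area 1208.0 centroid 199.3 287.9 axis deg 60.3
```

The measured axis (60.5°) and centroid (199,288) agree with an unswung egg to within about 1 px, so my tip reading was just foreshortening. I'll correct 2 mm in y and go down to a gap of about 20 mm.

>>> drive_tool --pt "0 0.22 0.8 0 0 0 0.6" --pt "0 0 1.2 0 0 0 0.6" --pt "0 0 1.2 0 0 0 0.6" --pt "0 0 0.8 0 0 0 0.6" --pt "0 0 0 0 0 0 0.6"

```text
time_s: 8.52
tool_pos: [0.6571, 0.2123, 0.1517]
tool_rot: [-180.0, -29.9, 172.5]
force: [-0.2, 0.7, -2.8]
grip_width: 0.057
```

```bash
python3 look.py big 0.02 L2
```

```text
t 8.52 pos [0.6571 0.2123 0.1517] rot [-179.97  -29.86  172.45] q [  9.1  55.9 -49.9  60.2  20.6 102.2  48.8] F [-0.21  0.71 -2.85] grip 0.057
tool-frame shift cm (now axes) [-0.06 -0.06  0.11] (final axes) [-0.06 -0.06  0.11]
rotvec tool deg [ 0.04  0.14 -0.13]
err along d,y,n mm [-0.5, 0.6, 21.1]
```

View pics/L2.png

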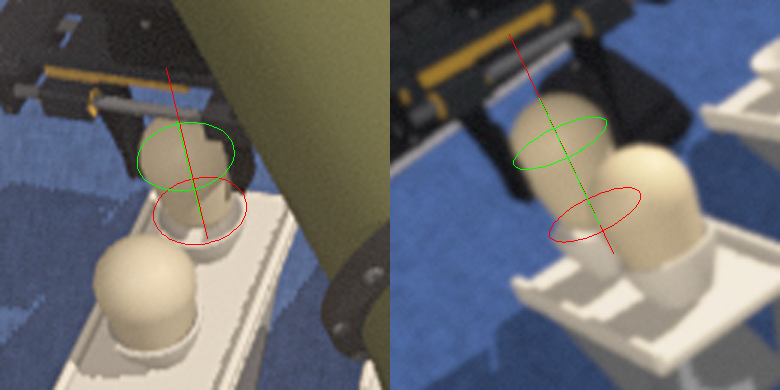

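The egg is entering centred over the cup. Descending slowly and watching the force.

>>> drive_tool --pt "-0.02 -0.05 0.3 0 0 0 0.6" --pt "-0.02 0 0.3 0 0 0 0.6" --pt "0 0 0.3 0 0 0 0.6" --pt "0 0 0.3 0 0 0 0.6" --pt "0 0 0 0 0 0 0.6"

```text
time_s: 9.03
tool_pos: [0.6521, 0.2125, 0.1418]
tool_rot: [180.0, -29.8, 172.4]
force: [-0.2, 0.9, -2.2]
grip_width: 0.0567
```

>>> drive_tool --pt "0 0 0.2 0 0 0 0.6" --pt "0 0 0.2 0 0 0 0.6" --pt "0 0 0 0 0 0 0.6"

```text
time_s: 9.28
tool_pos: [0.6502, 0.2128, 0.1387]
tool_rot: [180.0, -29.8, 172.4]
force: [-1.6, -0.0, -2.1]
grip_width: 0.0565
```

```bash
python3 look.py big 0.0 L3
```

```text
t 9.28 pos [0.6502 0.2128 0.1387] rot [179.97 -29.8  172.45] q [  9.7  55.8 -49.9  62.3  20.7 100.4  48.6] F [-1.59 -0.02 -2.15] grip 0.0565
tool-frame shift cm (now axes) [-0.01 -0.02  0.63] (final axes) [-0.01 -0.02  0.63]
rotvec tool deg [ 0.11  0.2  -0.13]
err along d,y,n mm [0.1, 0.3, 6.3]
```

View pics/L3.png

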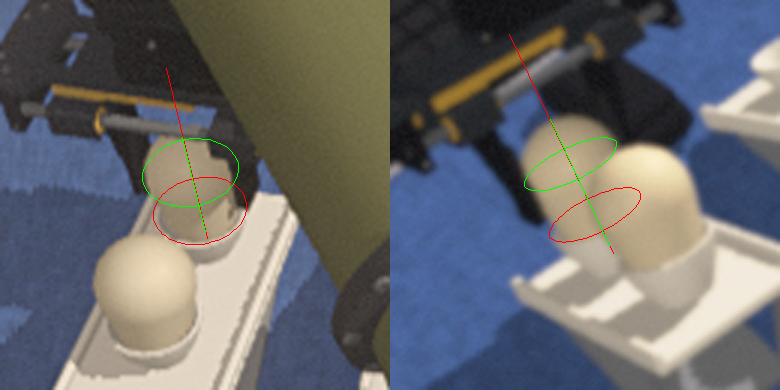

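>>> drive_tool --pt "0 0 0.1 0 0 0 0.6" --pt "0 0 0.1 0 0 0 0.6" --pt "0 0 0 0 0 0 0.6"

```text
time_s: 9.63
tool_pos: [0.6494, 0.213, 0.1372]
tool_rot: [180.0, -29.8, 172.4]
force: [0.6, -0.9, -1.3]
grip_width: 0.0566
```

>>> drive_tool --pt "0 0 0.1 0 0 0 0.6" --pt "0 0 0 0 0 0 0.6"

```text
time_s: 9.8
tool_pos: [0.6489, 0.2131, 0.1364]
tool_rot: [180.0, -29.8, 172.4]
force: [-0.3, 0.2, -0.5]
grip_width: 0.0568
```

>>> drive_tool --pt "0 0 0.1 0 0 0 0.6" --pt "0 0 0 0 0 0 0.6"

```text
time_s: 9.97
tool_pos: [0.6484, 0.2131, 0.1355]
tool_rot: [180.0, -29.8, 172.4]
force: [-0.5, 0.1, -0.5]
grip_width: 0.0566
```

>>> drive_tool --pt "0 0 0.1 0 0 0 0.6" --pt "0 0 0 0 0 0 0.6"

```text
time_s: 10.13
tool_pos: [0.6479, 0.2132, 0.1347]
tool_rot: [180.0, -29.8, 172.4]
force: [-0.1, 0.7, -0.1]
grip_width: 0.0568
```

>>> drive_tool --pt "0 0 0.1 0 0 0 0.6" --pt "0 0 0 0 0 0 0.6"

```text
time_s: 10.3
tool_pos: [0.6474, 0.2133, 0.1339]
tool_rot: [179.9, -29.8, 172.5]
force: [-0.4, -0.0, 0.1]
grip_width: 0.0569
```

```bash
python3 look.py big 0.0 L4
```

```text
t 10.3 pos [0.6474 0.2133 0.1339] rot [179.95 -29.78 172.45] q [  9.9  55.8 -50.   63.   20.7  99.7  48.5] F [-0.39 -0.    0.12] grip 0.0569
tool-frame shift cm (now axes) [-0.02 -0.03  0.07] (final axes) [-0.02 -0.03  0.07]
rotvec tool deg [ 0.13  0.22 -0.13]
err along d,y,n mm [0.0, 0.4, 0.7]
```

View pics/L4.png

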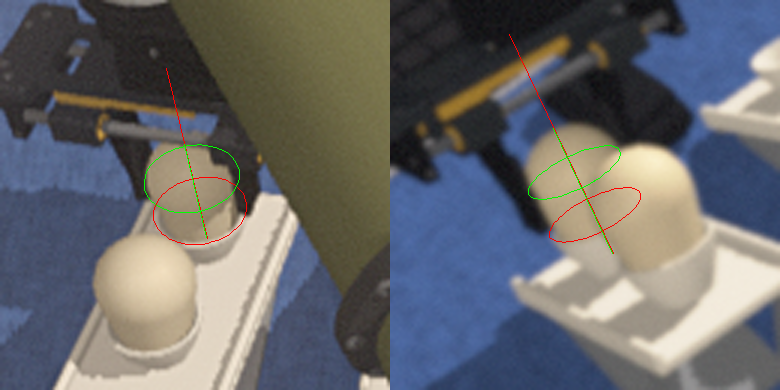

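>>> drive_tool --pt "0 0 0.1 0 0 0 0.6" --pt "0 0 0 0 0 0 0.6"

```text
time_s: 10.57
tool_pos: [0.6472, 0.2133, 0.1334]
tool_rot: [179.9, -29.8, 172.4]
force: [-0.4, 0.1, 2.4]
grip_width: 0.0565
```

>>> drive_tool --pt "0 0 0.1 0 0 0 0.6" --pt "0 0 0 0 0 0 0.6"

```text
time_s: 10.73
tool_pos: [0.647, 0.2133, 0.1333]
tool_rot: [179.9, -29.7, 172.4]
force: [0.6, -0.2, 5.7]
grip_width: 0.0568
```

The contact stiffened sharply right at the predicted seat height (0 mm error along the axis): Fz went from 0 to 5.7 N within 1 mm. The egg is home, so I'll relieve the press and release.

>>> drive_tool --pt "0 0 -0.1 0 0 0 0.6" --pt "0 0 0 0 0 0 0.66" --pt "0 0 0 0 0 0 0.68" --pt "0 0 0 0 0 0 0.7" --pt "0 0 0 0 0 0 0.75" --pt "0 0 0 0 0 0 0.85" --pt "0 0 0 0 0 0 1" --pt "0 0 0 0 0 0 1" --pt "0 0 0 0 0 0 1" --force 5

```text
time_s: 11.48
tool_pos: [0.647, 0.2132, 0.1328]
tool_rot: [180.0, -29.8, 172.4]
force: [0.2, 0.3, 0.3]
grip_width: 0.0828
```

```bash
python3 look.py big 0.0 L5
```

```text
t 11.48 pos [0.647  0.2132 0.1328] rot [179.96 -29.77 172.44] q [  9.9  55.8 -49.9  63.2  20.7  99.6  48.5] F [0.23 0.27 0.35] grip 0.0828
tool-frame shift cm (now axes) [ 0.01 -0.02 -0.04] (final axes) [ 0.01 -0.02 -0.04]
rotvec tool deg [ 0.12  0.23 -0.14]
err along d,y,n mm [0.3, 0.3, -0.4]
```

View pics/L5.png

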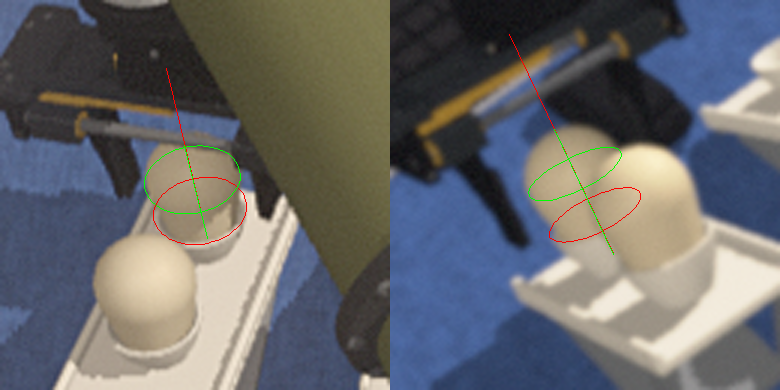

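The egg is released and stays put, with the jaws clear. Retreating along the axis.

>>> drive_tool --pt "0 0 -0.5 0 0 0 1" --pt "0 0 -1.5 0 0 0 1" --pt "0 0 -2.5 0 0 0 1" --pt "0 0 -3 0 0 0 1" --pt "0 0 -3 0 0 0 1" --pt "0 0 -1.5 0 0 0 1"

```text
time_s: 12.08
tool_pos: [0.7077, 0.205, 0.2409]
tool_rot: [179.8, -29.6, 172.4]
force: [0.4, 0.4, 0.5]
grip_width: 0.0871
```

```bash
python3 look.py big 0.12 L6; python3 -c "
from go import *
delta([.4615,-.134,.25],[180,0,130])
delta([.4615,-.134,.25],[180,0,90])"
```

```text
t 12.08 pos [0.7077 0.205  0.2409] rot [179.79 -29.58 172.42] q [  3.7  57.6 -48.8  42.9  21.2 114.6  51.2] F [0.44 0.38 0.53] grip 0.0871
tool-frame shift cm (now axes) [-0.09  0.02  0.39] (final axes) [-0.1   0.02  0.39]
rotvec tool deg [ 0.3   0.42 -0.16]
err along d,y,n mm [-0.6, 0.1, 123.9]
t 12.18 pos [0.7077 0.2057 0.2403] rot [179.75 -29.51 172.43] q [  3.7  57.5 -48.8  43.   21.2 114.4  51.2] F [-0.05  0.1  -0.6 ] grip 0.0868
tool-frame shift cm (now axes) [ 17.82 -36.95   8.81] (final axes) [-10.2  -40.69  -0.97]
rotvec tool deg [-10.69 -28.22  41.41]
t 12.18 pos [0.7077 0.2057 0.2403] rot [179.75 -29.51 172.43] q [  3.7  57.5 -48.8  43.   21.2 114.4  51.2] F [-0.05  0.1  -0.6 ] grip 0.0868
tool-frame shift cm (now axes) [ 17.82 -36.95   8.81] (final axes) [-33.97 -24.62  -0.97]
rotvec tool deg [-20.99 -24.36  80.4 ]
```

View pics/L6.png

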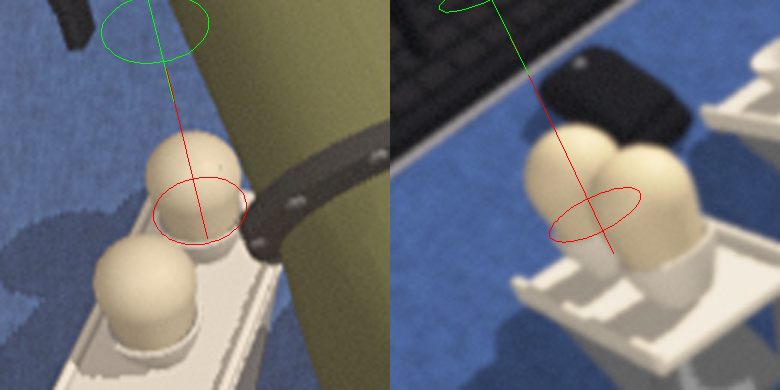

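Both big eggs look the same and stand parallel, with ours seated. Now on to the small egg: untilt and turn first, then traverse high.

>>> drive_tool --pt "0 0 0 -1.34 -3.53 5.18 1" --pt "0 0 0 -1.34 -3.53 5.18 1" --pt "0 0 0 -1.34 -3.53 5.18 1" --pt "0 0 0 -1.34 -3.53 5.18 1" --pt "0 0 0 -1.34 -3.53 5.18 1" --pt "0 0 0 -1.34 -3.53 5.18 1" --pt "0 0 0 -1.34 -3.53 5.18 1" --pt "0 0 0 -1.34 -3.53 5.18 1" --pt "0 0 -1.5 0 0 0 1" --pt "0 0 -2.5 0 0 0 1"

```text
time_s: 13.02
tool_pos: [0.7031, 0.2053, 0.2731]
tool_rot: [-179.3, -0.2, 130.2]
force: [0.5, -0.3, 0.2]
grip_width: 0.0871
```

>>> drive_tool --pt "-0.6 -2 0 0 0 0 1" --pt "-0.8 -3.4 0 0 0 0 1" --pt "-0.9 -3.5 0 0 0 0 1" --pt "-0.9 -3.5 0 0 0 0 1" --pt "-0.9 -3.5 0 0 0 0 1" --pt "-0.9 -3.5 0 0 0 0 1" --pt "-0.9 -3.5 0 0 0 0 1" --pt "-0.9 -3.5 0 0 0 0 1" --pt "-0.9 -3.5 0 0 0 0 1" --pt "-0.9 -3.5 0 0 0 0 1" --pt "-0.9 -3.5 0 0 0 0 1" --pt "-0.6 -3 0 0 0 0 1" --pt "0 0 0 0 0 0 1"

```text
time_s: 14.1
tool_pos: [0.4611, -0.1349, 0.2773]
tool_rot: [-179.4, -0.1, 129.5]
force: [1.7, -0.9, -0.8]
grip_width: 0.0872
```

```bash
python3 -c "
from go import *
delta([.4615,-.134,.109],[180,0,130])
import cv2
for k in('top','side'):cv2.imwrite(f'pics/{k}5.png',env.read_camera(k)['img'])"
```

```text
t 14.1 pos [ 0.4611 -0.1349  0.2773] rot [-1.7939e+02 -9.0000e-02  1.2948e+02] q [ 52.6  -0.2 -39.2 106.1   0.3  74.5  52.8] F [ 1.65 -0.86 -0.85] grip 0.0872
tool-frame shift cm (now axes) [1.000e-02 2.700e-01 1.682e+01] (final axes) [ 0.04  0.09 16.83]
rotvec tool deg [-0.61 -0.1  -0.52]
```

View pics/side5.png

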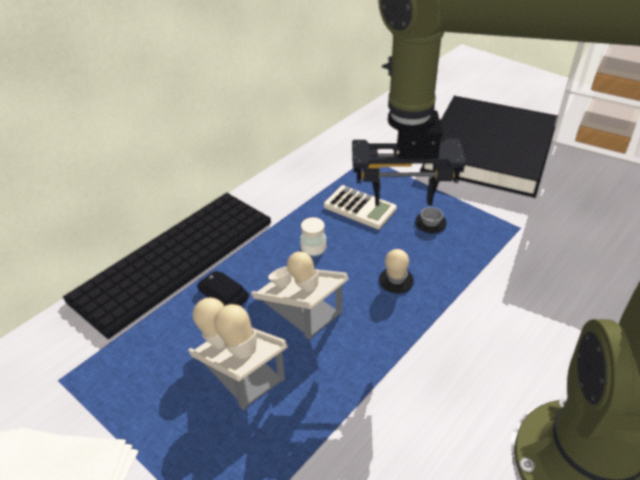

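The big egg is in place in the side view at (210,320). The gripper is above the small egg. Descending.

>>> drive_tool --pt "0.04 0.09 2 -0.6 -0.1 -0.5 1" --pt "0 0 3 0 0 0 1" --pt "0 0 3 0 0 0 1" --pt "0 0 2.5 0 0 0 1" --pt "0 0 2 0 0 0 1" --pt "0 0 2 0 0 0 1" --pt "0 0 1.5 0 0 0 1" --pt "0 0 0.8 0 0 0 1" --pt "0 0 0 0 0 0 0.8"

```text
time_s: 14.95
tool_pos: [0.4661, -0.1254, 0.1088]
tool_rot: [179.7, -0.2, 130.7]
force: [-0.5, 0.4, 0.3]
grip_width: 0.0848
```

```bash
python3 - <<'E'
from go import *
delta([.4615,-.134,.109],[180,0,130])
import cv2,numpy as np
a=env.read_camera("top")["img"][240:360,300:440];b=env.read_camera("side")["img"][190:310,330:470]
cv2.imwrite("pics/g3.png",cv2.resize(np.hstack([a,b]),None,fx=2.8,fy=2.8,interpolation=cv2.INTER_CUBIC))
E
```

```text
t 14.95 pos [ 0.4661 -0.1254  0.1088] rot [179.72  -0.21 130.71] q [ 49.1  11.9 -39.6 116.7   8.8  54.4  45.6] F [-0.47  0.43  0.29] grip 0.0848
tool-frame shift cm (now axes) [-0.36 -0.91 -0.02] (final axes) [-0.37 -0.9  -0.02]
rotvec tool deg [ 0.28 -0.21  0.71]
```

View pics/g3.png

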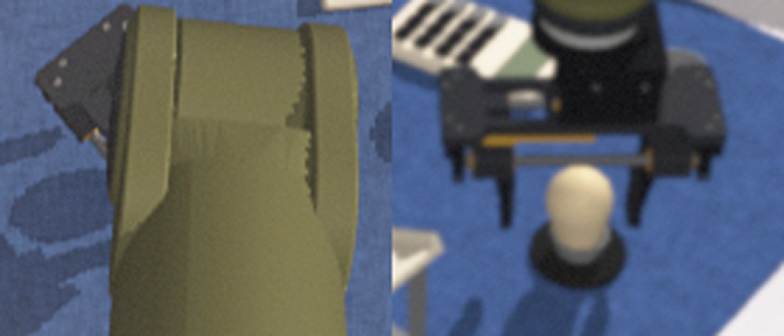

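The tool drifted about 9 mm along the jaw axis, though it has touched nothing (the side view shows gaps). I'll correct and check.

>>> drive_tool --pt "-0.2 -0.45 0 0.15 -0.1 0.35 0.85" --pt "-0.17 -0.45 0 0.13 -0.1 0.35 0.85" --pt "0 0 0 0 0 0 0.85"

```text
time_s: 15.3
tool_pos: [0.4625, -0.1375, 0.1117]
tool_rot: [180.0, 0.3, 129.8]
force: [-0.5, 0.1, -0.3]
grip_width: 0.0741
```

```bash
python3 -c "
from go import *
delta([.4615,-.134,.109],[180,0,130])"
```

```text
t 15.3 pos [ 0.4625 -0.1375  0.1117] rot [179.98   0.34 129.77] q [ 49.8  11.3 -39.1 116.8   8.9  54.5  45.9] F [-0.52  0.14 -0.32] grip 0.0741
tool-frame shift cm (now axes) [0.33 0.14 0.27] (final axes) [0.33 0.14 0.27]
rotvec tool deg [ 0.02  0.34 -0.23]
```

>>> drive_tool --pt "0.3 0.12 0.25 0 0.3 0 0.85" --pt "0 0 0 0 0 0 0.85" --pt "0 0 0 0 0 0 0.85"

```text
time_s: 15.55
tool_pos: [0.4615, -0.1328, 0.1084]
tool_rot: [180.0, -0.1, 129.9]
force: [0.6, -0.5, -0.2]
grip_width: 0.0742
```

```bash
python3 -c "
from go import *
delta([.4615,-.134,.109],[180,0,130])"
```

```text
t 15.55 pos [ 0.4615 -0.1328  0.1084] rot [ 1.7996e+02 -7.0000e-02  1.2988e+02] q [ 49.6  11.5 -39.2 117.    8.9  54.4  45.6] F [ 0.56 -0.55 -0.16] grip 0.0742
tool-frame shift cm (now axes) [-0.09 -0.08 -0.06] (final axes) [-0.09 -0.08 -0.06]
rotvec tool deg [ 0.04 -0.07 -0.12]
```

Within 1 mm. Closing lightly on the small egg.

>>> drive_tool --pt "-0.07 -0.05 0 0 0 0 0.8" --pt "0 0 0 0 0 0 0.7" --pt "0 0 0 0 0 0 0.64" --pt "0 0 0 0 0 0 0.61" --pt "0 0 0 0 0 0 0.59" --pt "0 0 0 0 0 0 0.57" --pt "0 0 0 0 0 0 0.55" --pt "0 0 0 0 0 0 0.53" --pt "0 0 0 0 0 0 0.5" --pt "0 0 0 0 0 0 0.48" --pt "0 0 0 0 0 0 0.48" --force 8

```text
time_s: 16.47
tool_pos: [0.4616, -0.1339, 0.1084]
tool_rot: [180.0, -0.1, 129.9]
force: [-0.1, -0.8, -0.3]
grip_width: 0.0467
```

>>> drive_tool --pt "0 0 -0.3 0 0 0 0.48" --pt "0 0 -0.5 0 0 0 0.48" --pt "0 0 -1 0 0 0 0.48" --pt "0 0 -1.5 0 0 0 0.48" --pt "0 0 -2 0 0 0 0.48" --pt "0 0 -2.5 0 0 0 0.48" --pt "0 0 -2.5 0 0 0 0.48" --pt "0 0 -2.5 0 0 0 0.48" --pt "0 0 -2.5 0 0 0 0.48" --pt "0 0 -1.5 0 0 0 0.48" --pt "0 0 -0.5 0 0 0 0.48"

```text
time_s: 17.38
tool_pos: [0.463, -0.1341, 0.2851]
tool_rot: [179.8, 0.2, 129.9]
force: [0.6, -0.2, -1.5]
grip_width: 0.0464
```

```bash
python3 - <<'E'
from go import *
from h import PK,fr
O,psi,*_=PK["small"];d,y,n=fr(psi);T=O+(.046+.051)*n;print(T,T+.07*n)
delta(T+.07*n,[180,-30,180+psi])
import cv2,numpy as np
a=env.read_camera("top")["img"][240:360,300:440];b=env.read_camera("side")["img"][140:260,330:470]
cv2.imwrite("pics/g4.png",cv2.resize(np.hstack([a,b]),None,fx=2.8,fy=2.8,interpolation=cv2.INTER_CUBIC))
E
```

```text
[0.66061958 0.04240814 0.12020446] [0.69556154 0.0403934  0.18082624]
t 17.38 pos [ 0.463  -0.1341  0.2851] rot [179.84   0.25 129.89] q [ 53.2  -0.9 -39.4 105.7  -0.6  74.7  53.8] F [ 0.6  -0.24 -1.51] grip 0.0464
tool-frame shift cm (now axes) [-1.48 29.01 10.52] (final axes) [-24.45  18.76  -2.08]
rotvec tool deg [ 12.3   28.6  -45.71]
```

View pics/g4.png

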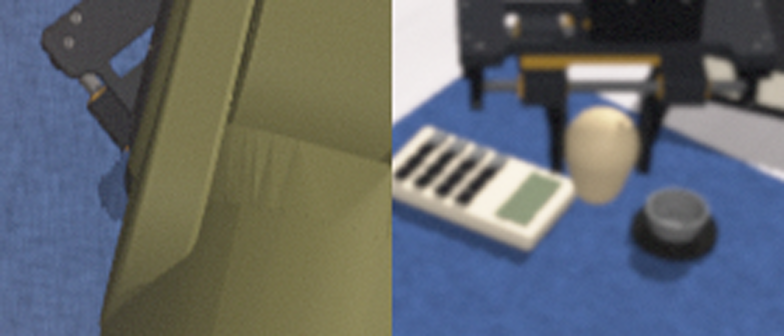

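Held straight, ring empty. Carrying it over.

>>> drive_tool --pt "-0.06 1.5 0 0 0 0 0.48" --pt "-0.06 2.5 0 0 0 0 0.48" --pt "-0.06 3.4 0 0 0 0 0.48" --pt "-0.06 3.4 0 0 0 0 0.48" --pt "-0.06 3.4 0 0 0 0 0.48" --pt "-0.06 3.4 0.2 0 0 0 0.48" --pt "-0.06 3.4 0.4 0 0 0 0.48" --pt "-0.06 3.4 0.4 0 0 0 0.48" --pt "-0.06 2.2 0.4 0 0 0 0.48" --pt "-0.06 1.2 0.4 0 0 0 0.48"

```text
time_s: 18.32
tool_pos: [0.6794, 0.0429, 0.2607]
tool_rot: [180.0, -0.3, 130.1]
force: [-0.9, 0.1, -0.4]
grip_width: 0.0466
```

>>> drive_tool --pt "0 0 0 0.7 1.6 -2.5 0.48" --pt "0 0 0 1.3 3 -4.8 0.48" --pt "0 0 0 1.3 3 -4.8 0.48" --pt "0 0 0 1.3 3 -4.8 0.48" --pt "0 0 0 1.3 3 -4.8 0.48" --pt "0 0 0 1.3 3 -4.8 0.48" --pt "0 0 0 1.3 3 -4.8 0.48" --pt "0 0 0 1.3 3 -4.8 0.48" --pt "0 0 0 1.3 3 -4.8 0.48" --pt "0 0 0 1.2 2.8 -4.5 0.48" --pt "0 0 0 0 0 0 0.48"

```text
time_s: 19.23
tool_pos: [0.6788, 0.0397, 0.26]
tool_rot: [180.0, -30.5, 176.6]
force: [0.6, 0.7, -1.8]
grip_width: 0.0468
```

```bash
python3 look.py small 0.07 S1
```

```text
t 19.23 pos [0.6788 0.0397 0.26  ] rot [179.96 -30.47 176.56] q [ 17.7  51.  -47.9  53.   22.9 115.8  65.3] F [ 0.64  0.67 -1.82] grip 0.0468
tool-frame shift cm (now axes) [-5.46  0.16  5.98] (final axes) [-5.41  0.16  6.02]
rotvec tool deg [ 0.11 -0.47 -0.12]
err along d,y,n mm [-54.5, -1.5, 130.2]
```

View pics/S1.png

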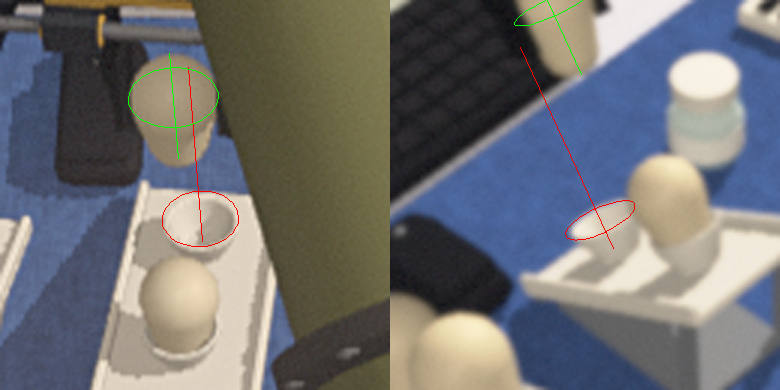

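The red rim lines up with the free narrow cup to about 1 px in the top view and about 1.5 px in the side view. Moving onto its axis.

>>> drive_tool --pt "-0.9 0.03 0.5 0 -0.1 0 0.48" --pt "-1.5 0.04 1.0 0 -0.2 0 0.48" --pt "-1.6 0.04 1.2 0 -0.15 0 0.48" --pt "-1.0 0.03 1.3 0 0 0 0.48" --pt "-0.4 0.02 1.2 0 0 0 0.48" --pt "0 0 0.8 0 0 0 0.48" --pt "0 0 0 0 0 0 0.48" --pt "0 0 0 0 0 0 0.48"

```text
time_s: 20.0
tool_pos: [0.6954, 0.04, 0.1844]
tool_rot: [180.0, -29.8, 176.4]
force: [-0.0, -0.3, -0.4]
grip_width: 0.0466
```

```bash
python3 look.py small 0.025 S2
```

```text
t 20.0 pos [0.6954 0.04   0.1844] rot [179.99 -29.76 176.41] q [ 17.4  55.1 -46.6  54.8  25.1 109.9  65.7] F [-0.03 -0.3  -0.35] grip 0.0466
tool-frame shift cm (now axes) [-0.17  0.03  4.8 ] (final axes) [-0.19  0.04  4.8 ]
rotvec tool deg [ 0.15  0.24 -0.26]
err along d,y,n mm [-1.7, -0.3, 73.0]
```

View pics/S2.png

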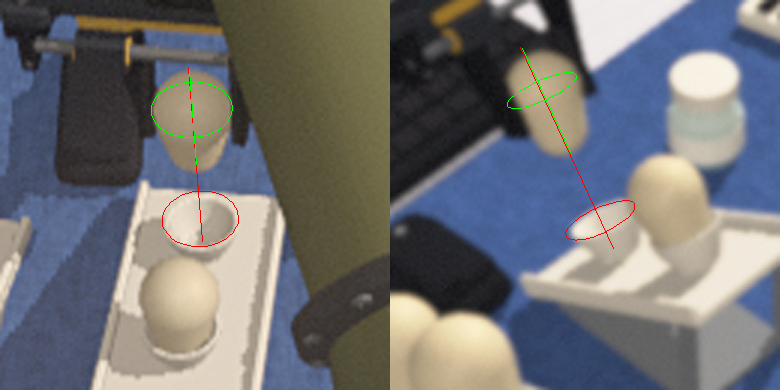

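In the side view the egg and the cup are both about 4 crop-px right of their predictions. That's a common camera bias, so the relative alignment is good. Descending.

>>> drive_tool --pt "-0.08 0.03 0.8 0 0.1 -0.1 0.48" --pt "-0.08 0 1.2 0 0.1 -0.1 0.48" --pt "0 0 1.3 0 0 0 0.48" --pt "0 0 1.0 0 0 0 0.48" --pt "0 0 0.6 0 0 0 0.48" --pt "0 0 0.3 0 0 0 0.48" --pt "0 0 0 0 0 0 0.48"

```text
time_s: 20.68
tool_pos: [0.6712, 0.0418, 0.1385]
tool_rot: [179.9, -29.9, 176.6]
force: [-1.1, 0.8, -0.7]
grip_width: 0.0465
```

```bash
python3 look.py small 0.00 S3
```

```text
t 20.68 pos [0.6712 0.0418 0.1385] rot [179.89 -29.91 176.62] q [ 19.8  54.7 -46.8  62.3  24.9 104.1  64.7] F [-1.08  0.85 -0.75] grip 0.0465
tool-frame shift cm (now axes) [ 0.01 -0.01  2.12] (final axes) [ 0.   -0.    2.12]
rotvec tool deg [ 0.15  0.09 -0.07]
err along d,y,n mm [0.1, 0.1, 21.2]
```

View pics/S3.png

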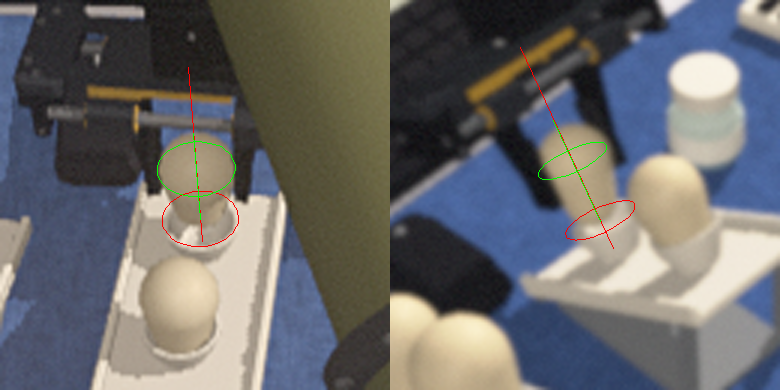

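Lined up with no lateral error. Continuing down slowly.

>>> drive_tool --pt "0 0 0.3 0 0 0 0.48" --pt "0 0 0.3 0 0 0 0.48" --pt "0 0 0.3 0 0 0 0.48" --pt "0 0 0.3 0 0 0 0.48" --pt "0 0 0 0 0 0 0.48"

```text
time_s: 21.2
tool_pos: [0.665, 0.0422, 0.1281]
tool_rot: [179.9, -30.0, 176.6]
force: [-1.2, 0.2, 0.2]
grip_width: 0.0467
```

>>> drive_tool --pt "0 0 0.15 0 0 0 0.48" --pt "0 0 0.15 0 0 0 0.48" --pt "0 0 0 0 0 0 0.48"

```text
time_s: 21.45
tool_pos: [0.6639, 0.0421, 0.1262]
tool_rot: [179.9, -29.9, 176.6]
force: [-1.2, -1.6, 3.4]
grip_width: 0.0469
```

>>> drive_tool --pt "0 0 0.1 0 0 0 0.48" --pt "0 0 0.1 0 0 0 0.48" --pt "0 0 0 0 0 0 0.48"

```text
time_s: 21.7
tool_pos: [0.663, 0.0421, 0.1241]
tool_rot: [179.9, -29.9, 176.6]
force: [-0.9, -1.8, 4.2]
grip_width: 0.0467
```

>>> drive_tool --pt "0 0 0.1 0 0 0 0.48" --pt "0 0 0 0 0 0 0.48"

```text
time_s: 21.87
tool_pos: [0.6625, 0.0421, 0.1231]
tool_rot: [179.9, -29.9, 176.6]
force: [-0.4, -1.8, 5.6]
grip_width: 0.0467
```

```bash
python3 look.py small 0.00 S4
```

```text
t 21.87 pos [0.6625 0.0421 0.1231] rot [179.92 -29.89 176.59] q [ 20.5  54.6 -46.8  64.8  25.  102.1  64.4] F [-0.38 -1.8   5.63] grip 0.0467
tool-frame shift cm (now axes) [0.02 0.02 0.35] (final axes) [0.02 0.02 0.35]
rotvec tool deg [ 0.14  0.11 -0.1 ]
err along d,y,n mm [0.3, -0.1, 3.5]
```

View pics/S4.png

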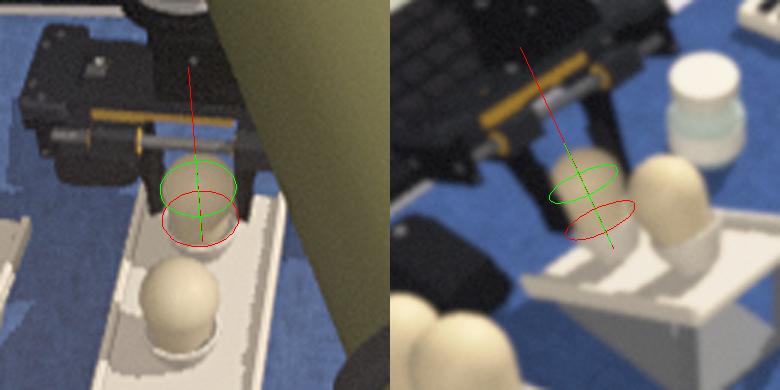

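The Fy of −1.8 N with Fz rising 3.5 mm early means the egg is touching the +y wall. Easing toward −y without going deeper.

>>> drive_tool --pt "0 -0.1 -0.1 0 0 0 0.48" --pt "0 0 0 0 0 0 0.48"

```text
time_s: 22.13
tool_pos: [0.6629, 0.0418, 0.1233]
tool_rot: [179.8, -29.9, 176.7]
force: [-0.1, -0.4, 1.8]
grip_width: 0.0466
```

>>> drive_tool --pt "0 -0.1 0 0 0 0 0.48" --pt "0 0 0 0 0 0 0.48"

```text
time_s: 22.3
tool_pos: [0.6628, 0.0412, 0.1233]
tool_rot: [179.8, -29.9, 176.7]
force: [-0.4, 1.0, -1.5]
grip_width: 0.0468
```

That's free again (Fz −1.5, just the egg's weight). Continuing down from here.

>>> drive_tool --pt "0 0 0.1 0 0 0 0.48" --pt "0 0 0 0 0 0 0.48"

```text
time_s: 22.47
tool_pos: [0.6623, 0.0411, 0.123]
tool_rot: [179.8, -29.9, 176.7]
force: [-0.4, 0.9, 1.5]
grip_width: 0.0464
```

>>> drive_tool --pt "0 0 0.1 0 0 0 0.48" --pt "0 0 0 0 0 0 0.48"

```text
time_s: 22.63
tool_pos: [0.6619, 0.0411, 0.1225]
tool_rot: [179.8, -29.9, 176.7]
force: [0.1, 1.6, 2.9]
grip_width: 0.0466
```

>>> drive_tool --pt "0 0.06 0 0 0 0 0.48" --pt "0 0 0 0 0 0 0.48"

```text
time_s: 22.8
tool_pos: [0.662, 0.0412, 0.1225]
tool_rot: [179.9, -29.9, 176.6]
force: [-0.9, 0.9, 1.8]
grip_width: 0.0466
```

>>> drive_tool --pt "0 0 0.1 0 0 0 0.48" --pt "0 0 0 0 0 0 0.48"

```text
time_s: 22.97
tool_pos: [0.6614, 0.0413, 0.1216]
tool_rot: [179.9, -29.9, 176.6]
force: [-1.2, 0.5, 2.9]
grip_width: 0.0466
```

The force has a −d component of about 3 N, which points to contact on the downslope wall. Easing 1 mm upslope.

>>> drive_tool --pt "0.1 0 0 0 0 0 0.48" --pt "0 0 0 0 0 0 0.48"

```text
time_s: 23.13
tool_pos: [0.6609, 0.0412, 0.1217]
tool_rot: [179.9, -29.8, 176.6]
force: [-0.2, 1.7, 2.6]
grip_width: 0.0465
```

>>> drive_tool --pt "0.05 0 0.1 0 0 0 0.48" --pt "0 0 0 0 0 0 0.48"

```text
time_s: 23.3
tool_pos: [0.6605, 0.0412, 0.1217]
tool_rot: [179.9, -29.7, 176.6]
force: [3.1, 0.7, 4.4]
grip_width: 0.0467
```

```bash
python3 look.py small 0.00 S5
```

```text
t 23.3 pos [0.6605 0.0412 0.1217] rot [179.85 -29.74 176.59] q [ 20.9  54.4 -46.9  65.4  25.  101.6  64.4] F [3.14 0.66 4.41] grip 0.0467
tool-frame shift cm (now axes) [-0.08  0.12  0.13] (final axes) [-0.08  0.12  0.13]
rotvec tool deg [ 0.21  0.26 -0.1 ]
err along d,y,n mm [-0.6, -1.0, 1.3]
```

View pics/S5.png

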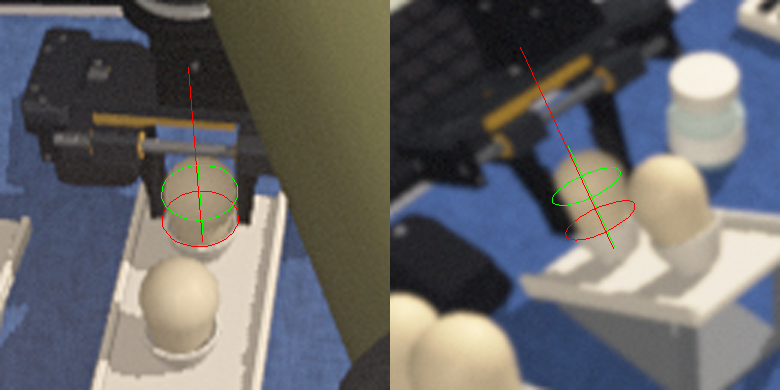

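The tool has stopped advancing, and the reaction (about 6 N) is now purely along the pocket axis with no lateral part, so the egg is bottomed. I'll relieve slightly and release.

>>> drive_tool --pt "0 0 -0.08 0 0 0 0.48" --pt "0 0 0 0 0 0 0.53" --pt "0 0 0 0 0 0 0.55" --pt "0 0 0 0 0 0 0.57" --pt "0 0 0 0 0 0 0.62" --pt "0 0 0 0 0 0 0.72" --pt "0 0 0 0 0 0 0.82" --pt "0 0 0 0 0 0 0.9" --pt "0 0 0 0 0 0 0.9" --force 5

```text
time_s: 24.15
tool_pos: [0.66, 0.0412, 0.1218]
tool_rot: [179.9, -29.9, 176.6]
force: [0.8, 0.1, 0.2]
grip_width: 0.0721
```

```bash
python3 look.py small 0.00 S6
```

```text
t 24.15 pos [0.66   0.0412 0.1218] rot [179.88 -29.91 176.62] q [ 20.8  54.4 -46.9  65.4  25.  101.8  64.4] F [0.79 0.07 0.22] grip 0.0721
tool-frame shift cm (now axes) [-0.13  0.12  0.11] (final axes) [-0.13  0.12  0.11]
rotvec tool deg [ 0.16  0.09 -0.07]
err along d,y,n mm [-1.2, -1.1, 1.1]
```

View pics/S6.png

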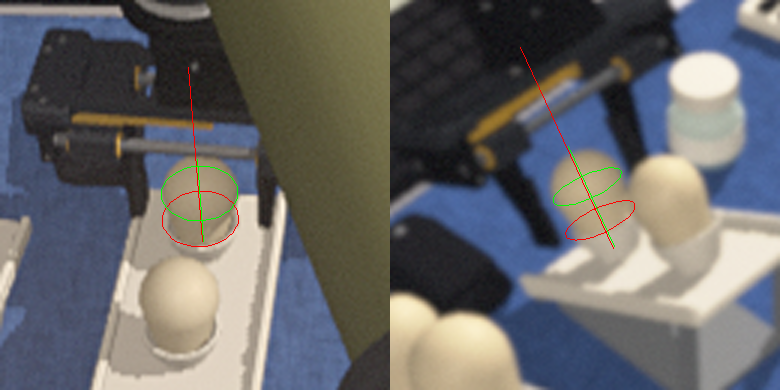

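>>> drive_tool --pt "0 0 -0.5 0 0 0 0.95" --pt "0 0 -1.5 0 0 0 1" --pt "0 0 -2.5 0 0 0 1" --pt "0 0 -3 0 0 0 1" --pt "0 0 -2.5 0 0 0 1" --pt "0 0 -1 0 0 0 1" --pt "0 0 0 0 0 0 1"

```text
time_s: 24.83
tool_pos: [0.7163, 0.0383, 0.2203]
tool_rot: [179.8, -29.6, 176.6]
force: [-0.0, -0.4, -0.2]
grip_width: 0.0869
```

```bash
python3 look.py small 0.12 S7
```

```text
t 24.83 pos [0.7163 0.0383 0.2203] rot [179.77 -29.61 176.62] q [ 14.7  56.  -45.6  47.3  25.2 114.8  67.3] F [-0.02 -0.36 -0.23] grip 0.0869
tool-frame shift cm (now axes) [-0.17  0.09 -0.54] (final axes) [-0.17  0.09 -0.54]
rotvec tool deg [ 0.28  0.39 -0.07]
err along d,y,n mm [-1.3, -0.6, 114.6]
```

View pics/S7.png

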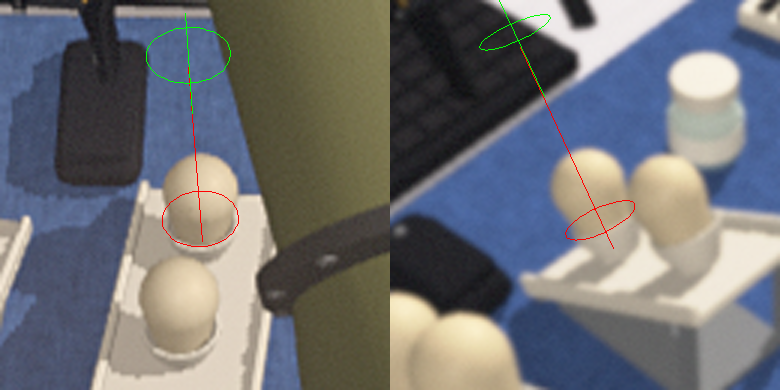

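The small egg stands in the cup. I'll move the arm out of view to compare each placed egg against its set neighbour.

>>> drive_tool --pt "0 0 0 -1.34 -3.53 5.18 1" --pt "0 0 0 -1.34 -3.53 5.18 1" --pt "0 0 0 -1.34 -3.53 5.18 1" --pt "0 0 0 -1.34 -3.53 5.18 1" --pt "0 0 0 -1.34 -3.53 5.18 1" --pt "0 0 0 -1.34 -3.53 5.18 1" --pt "0 0 0 -1.34 -3.53 5.18 1" --pt "0 0 0 -1.34 -3.53 5.18 1" --pt "0 0 -1.5 0 0 0 1" --pt "0 0 -3 0 0 0 1" --pt "0 0 -3 0 0 0 1"

```text
time_s: 25.85
tool_pos: [0.7139, 0.0371, 0.292]
tool_rot: [-179.5, -0.4, 134.4]
force: [0.7, -0.8, 0.2]
grip_width: 0.087
```

>>> drive_tool --pt "-0.5 -2 0 0 0 0 1" --pt "-1 -3.4 0 0 0 0 1" --pt "-1.4 -3.5 0 0 0 0 1" --pt "-1.4 -3.5 0 0 0 0 1" --pt "-1.4 -3.5 0 0 0 0 1" --pt "-1.4 -3.5 0 0 0 0 1" --pt "-1.4 -3.5 0 0 0 0 1" --pt "-1.4 -3.5 0 0 0 0 1" --pt "-1.4 -3.5 0 0 0 0 1" --pt "-1.4 -3.5 0 0 0 0 1" --pt "-1.4 -3.5 0 0 0 0 1" --pt "-0.8 -2 0 0 0 0 1" --pt "0 0 0 0 0 0 1"

```text
time_s: 26.93
tool_pos: [0.5361, -0.3481, 0.2935]
tool_rot: [-179.5, -0.3, 133.7]
force: [-0.1, -0.9, -0.0]
grip_width: 0.0867
```

```bash
cat > fin.py <<'E'
from cell import env
from h import *
import sys
tag=sys.argv[1]
ims=[]
for k,(x,y,w,h) in(("top",(120,195,200,110)),("side",(180,240,180,170))):
    c=env.read_camera(k);np.savez(f"{tag}_{k}.npz",**c);cv2.imwrite(f"pics/{tag}_{k}.png",c["img"])
    cv2.imwrite(f"pics/{tag}_{k}z.png",cv2.resize(c["img"][y:y+h,x:x+w],None,fx=600//h if k=="side" else 4,fy=600//h if k=="side" else 4,interpolation=cv2.INTER_CUBIC))
E
python3 fin.py F1; python3 -c "
from go import *
delta([.45,-.2,.3],[180,0,130])"
```

```text
t 27.03 pos [ 0.5395 -0.3414  0.2938] rot [-179.73   -0.33  134.16] q [ 59.9  21.5 -39.2  83.4  13.7  80.4  64.5] F [0.35 0.65 1.06] grip 0.0869
tool-frame shift cm (now axes) [16.39  3.43 -0.54] (final axes) [16.59  2.23 -0.62]
rotvec tool deg [-0.28 -0.32  4.16]
```

View pics/F1_topz.png

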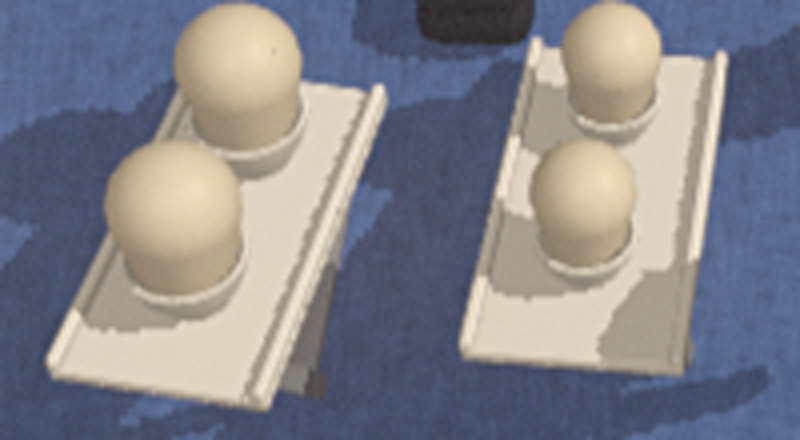

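View pics/F1_sidez.png

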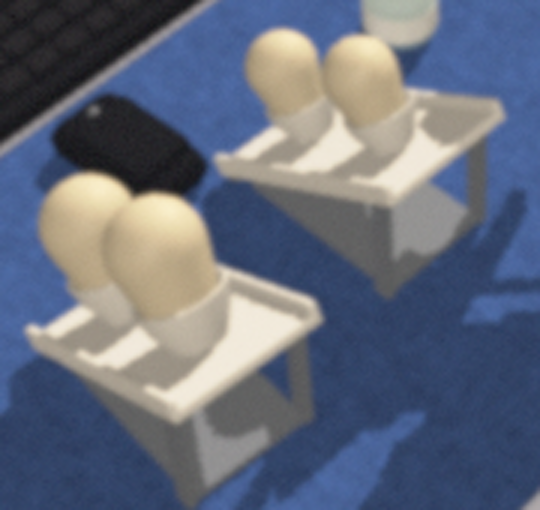

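All four eggs look alike in both views. I'll check numerically that each placed egg's dome centre is 86 mm down-slope of its neighbour's, and zoom in on the small dark dot on the domes.

```bash
python3 - <<'E'
from h import *
from scipy.optimize import least_squares
t=np.load("F1_top.npz");s=np.load("F1_side.npz")
def fit(c,box,smin,up):
    # dome arc: saturated egg vs surroundings inside box, fixed upper arc
    i=c["img"];h=cv2.cvtColor(i,cv2.COLOR_BGR2HSV);m=(cv2.inRange(h,(10,smin,90),(30,140,255)))
    M=np.zeros_like(m);x0,y0,x1,y1=box;M[y0:y1,x0:x1]=m[y0:y1,x0:x1]
    k=max(cv2.findContours(M,cv2.RETR_EXTERNAL,cv2.CHAIN_APPROX_NONE)[0],key=cv2.contourArea)[:,0,:].astype(float)
    p=k[k[:,1]<k[:,1].min()+up]
    return least_squares(lambda v:np.hypot(*(p-v[:2]).T)-v[2],[*p.mean(0),13],loss="soft_l1",f_scale=.4).x
B={"bset":((143,226,185,262),(214,298,256,345),16,14),"big":((160,190,200,228),(190,292,220,335),16,14),
"sset":((250,226,282,255),(288,248,316,275),13,11),"small":((256,190,290,220),(258,244,287,275),13,11)}
G={}
for n,(bt,bs,ut,us) in B.items():
    f=fit(t,bt,44,ut);g=fit(s,bs,50,us);G[n],e=tri(t,f[:2],s,g[:2]);print(n,f.round(1),g.round(1),G[n].round(4),"gap",round(e,1))
for a,b,psi in(("big","bset",-7.4),("small","sset",-3.3)):
    D=(G[a]-G[b])*1000;print(a,"d,y,n offsets mm (expect 86,0,0):",[round(float(D@v),1) for v in fr(psi)])
i=t["img"];j=np.load("top0.npz")["img"]
K=lambda im,x,y:cv2.resize(im[y:y+40,x:x+40],None,fx=6,fy=6,interpolation=cv2.INTER_CUBIC)
cv2.imwrite("pics/dots.png",np.vstack([np.hstack([K(i,160,192),K(i,252,190),K(i,143,226)]),np.hstack([K(j,452,260),K(j,345,282),K(j,143,226)])]))
E
```

```text
bset [165.9 247.6  19.6] [224.5 327.6  25.6] [0.554  0.2304 0.1124] gap 12.4
big [179.  211.1  15.3] [208.2 309.   12.1] [0.622  0.2146 0.0972] gap 4.2
sset [265.4 241.3  12.7] [299.9 263.6  11.6] [0.5611 0.0458 0.1213] gap 2.7
small [272.4 207.6  11.9] [273.7 261.8  11. ] [0.6348 0.042  0.0768] gap 1.1
big d,y,n offsets mm (expect 86,0,0): [67.8, -6.9, 21.5]
small d,y,n offsets mm (expect 86,0,0): [86.2, 0.5, -1.7]
```

View pics/dots.png

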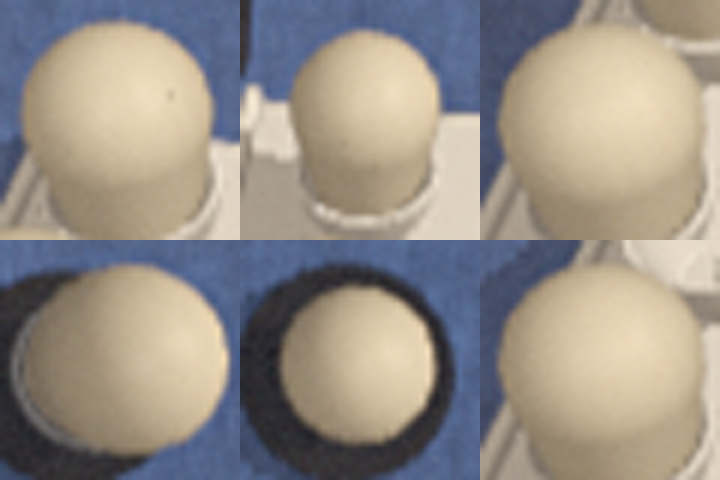

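The small egg is 86.2 mm down-slope, with residuals of 0.5 and −1.7 mm, so it's seated. The big fit was spoiled because the two eggs overlap in the side view, so I'll refit it using only the free arcs.

```bash
python3 - <<'E'
from h import *
from scipy.optimize import least_squares
t=np.load("F1_top.npz");s=np.load("F1_side.npz")
def edge(c,th,keep,r0,smin):
    h=cv2.cvtColor(c["img"],cv2.COLOR_BGR2HSV);m=cv2.inRange(h,(10,smin,90),(30,140,255))
    k=[q[:,0,:] for q in cv2.findContours(m,cv2.RETR_EXTERNAL,cv2.CHAIN_APPROX_NONE)[0]]
    p=np.vstack(k).astype(float);p=p[[keep(a) for a in p]]
    f=least_squares(lambda v:np.hypot(*(p-v[:2]).T)-v[2],[*p.mean(0),r0],loss="soft_l1",f_scale=.4).x
    return f,len(p)
bt,_=edge(t,0,lambda a:160<a[0]<200 and 190<a[1]<212,15,44)
bs,_=edge(s,0,lambda a:185<a[0]<218 and 290<a[1]<325 and (a[0]<205 or a[1]<301),15,50)
st=np.array([163.4,245.9]);ss,_=edge(s,0,lambda a:212<a[0]<256 and 300<a[1]<326 and (a[0]>224),15,50)
print(bt.round(1),bs.round(1),ss.round(1))
P,e=tri(t,bt[:2],s,bs[:2]);Q,g=tri(t,st,s,ss[:2]);Q2,_=tri(t,st,s,(231.4,319.9))
for q in(Q,Q2):
    D=(P-q)*1000;print(P.round(4),q.round(4),round(e,1),round(g,1),[round(float(D@v),1) for v in fr(-7.4)])
E
```

```text
[179.  211.1  15.3] [210.8 314.1  16.8] [229.5 323.   19.2]
[0.6213 0.2157 0.087 ] [0.5504 0.2269 0.1262] 3.0 2.0 [81.8, -2.0, 2.0]
[0.6213 0.2157 0.087 ] [0.5487 0.2241 0.133 ] 3.0 2.0 [86.3, 1.0, -3.3]
```

View pics/F1_top.png

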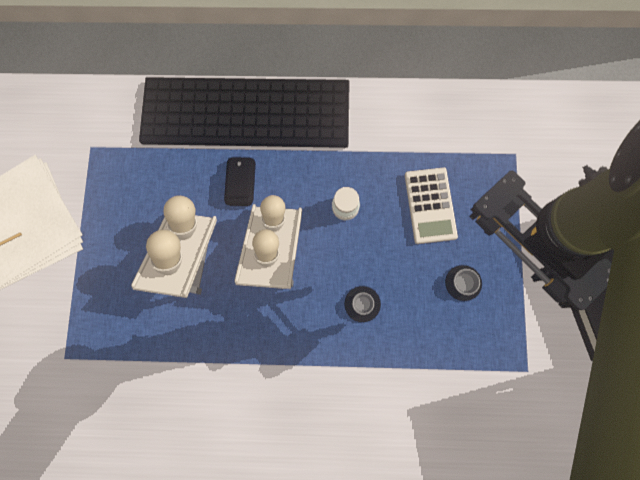

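Both eggs are 86 mm down-slope of their neighbours with no sign of standing proud. The mouse, jar and calculator are where they were, and the gripper is clear at right. Handing in.

```bash
python3 -c "
from cell import env
print(env.get_obs()['time_s']);print(env.sign_off())"
```

```text
27.0333
the job is handed in; nothing more can be done
None
```

I put the big egg in the wide pocket and then the small egg in the narrow one, both pointed end down, and handed the job in at 27 s of the 64 s allowed. Grip was 9 N on the big egg and 8 N on the small one. I pressed each home until the push was about 6–8 N at the wrist before letting go.

**Small egg, final check:** its rounded end sits 86.2 mm down the slope from its neighbour's (86 expected), 0.5 mm off sideways and 1.7 mm low. On the way in it touched the pocket wall at up to about 7 N. I moved it over until it was free, then seated it.

**Big egg, final check:** it is less certain, because the two big eggs overlap in the side view.
- **Failed fit:** the first automatic fit gave a wrong answer, and I discarded it.
- **Refits:** these gave 86.3 mm / 1.0 mm sideways / 3.3 mm low with the neighbour's earlier position, and 81.8 mm / 2.0 mm sideways / 2.0 mm high with the neighbour refitted. The second neighbour fit was poor.
- **Other evidence:** the press force rose sharply within 0.5 mm of the predicted floor height. In the images the egg stands parallel to its neighbour.

**Other observations:**
- There is a tiny dark speck on the big egg's shell that I did not see before the move. I take it for a mark on a side that was hidden, but I could not rule out damage.
- The set eggs and the other things on the desk look unmoved, and the gripper was clear of everything at hand-in.

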